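# Book in tube blanks through the tip bucket and set the piece counter

### The job

First roll the piece counter's knurled wheel back to 0. Then book in the square-tube blanks from the rubber mat: load them into the green tip bucket until it trips under their weight and dumps into the tote (never push it over, and keep the hand clear as it goes), swing it back upright by its counterweight bar each time it has dumped, and go on until no blank is left outside, with any part load left in the upright bucket. Finish by rolling the wheel to the number of blanks there were in all, its digit centred in the window, and leave the spray can, magnet square and angle bracket where they are.

Things in the scene. Friction and masses are not known exactly. Their poses are not given: they have to be found in the camera images.
- counter: fixed blue sheet-steel piece counter, 130 (its x) x 120 (its y) x 92.5 mm high, origin at the centre of its underside. A black ribbed wheel (diameter 96 mm, 18 mm wide, axis along the counter's y, 55 mm up) stands 10.5 mm proud through a slot in the lid at y = +21 mm; beside it at y = -22 mm is a 24 x 24 mm window with white frame, showing the white digit 0 to 9 of the drum fixed to the wheel. Digits read upright for someone on the counter's -x side.
- wheel_crown (a point): fixed point of the counter at the very top of the wheel's rim (103 mm above the table, over the ribs); axes as the counter's.
- tally (a joint): turn of the counter wheel in rad: digit d stands centred in the window at d x 0.6283 (36 degrees a digit, 30 mm of rim travel). It grows when the top of the wheel is rolled towards the counter's -x side, and falls when it is rolled towards +x. No click stops; it stays where left; about 1 N at the rim turns it. End stops at -0.12 and 5.78.
- tipper: fixed yellow stand with the tip bucket, origin on the table below the bucket's trunnion axis; the bucket dumps towards its +x. Two uprights at y = +-106 mm, 252 mm high, rear posts at x = -95 mm, y = +-106 mm, 212 mm high, with a rest rail between them (top at 218 mm). A grey tote (outside 245 x 180 x 85 mm) stands between the uprights, its centre at x = +58 mm.
- trunnion (a point): fixed point on the bucket's trunnion axis (which runs along the stand's y), midway, 225 mm above the table; axes as the stand's.
- bucket_in (a point): centre of the green bucket's flat inner floor, 10 mm below and 47 mm in front of the trunnion when upright; turns with the bucket (x to the pouring lip, z out of the mouth). Inside: floor 90 mm (x) by 140 mm (y); back and side walls rise 55 mm above the floor (top at 270 mm above the table); the front is a 35 degree pouring slope 74 mm long.
- tip (a joint): tilt of the bucket in rad: 0 upright at its stop, 1.7 fully tipped. Empty, it falls back upright by itself below about 1.1 and stays tipped above that. Three or four blanks make it trip (it varies with their weight and where they lie); it goes over within about a second of the last one landing. Close to balance it may rarely hang part-tilted: one more blank takes it over, or pressing the counterweight bar down brings it back.
- weight_bar (a point): centre of the bucket's counterweight and handle bar: steel, diameter 28 mm, 164 mm long along the stand's y, 78 mm behind and 12 mm above the trunnion when upright; when tipped it stands 76 mm above and 22 mm in front of the trunnion and is free on all sides above the bucket. Pulling it back towards the stand's -x with about 2 N, until the tilt is below about 1.0, resets the bucket.
- tote_in (a point): centre of the tote's inner floor, 4 mm above the table, axes as the stand's; inside 237 (x) x 172 (y) mm, walls 81 mm high above it.
- mat: fixed black rubber mat 320 x 250 x 3 mm on which the blanks lie at first; origin at the centre of its underside.
- blank1_mid (a point): cut blank of bright square steel tube, 30 x 30 mm section, 80 mm long (long axis = its y axis), about 190 g; this point is its centre. Lies flat on the mat at first. Absent (None) when this start has fewer blanks. Any of its four long faces may be up
- blank2_mid (a point): cut blank of bright square steel tube, 30 x 30 mm section, 80 mm long (long axis = its y axis), about 190 g; this point is its centre. Lies flat on the mat at first. Absent (None) when this start has fewer blanks. Any of its four long faces may be up
- blank3_mid (a point): cut blank of bright square steel tube, 30 x 30 mm section, 80 mm long (long axis = its y axis), about 190 g; this point is its centre. Lies flat on the mat at first. Absent (None) when this start has fewer blanks. Any of its four long faces may be up
- blank4_mid (a point): cut blank of bright square steel tube, 30 x 30 mm section, 80 mm long (long axis = its y axis), about 190 g; this point is its centre. Lies flat on the mat at first. Absent (None) when this start has fewer blanks. Any of its four long faces may be up
- blank5_mid (a point): cut blank of bright square steel tube, 30 x 30 mm section, 80 mm long (long axis = its y axis), about 190 g; this point is its centre. Lies flat on the mat at first. Absent (None) when this start has fewer blanks. Any of its four long faces may be up
- blank6_mid (a point): cut blank of bright square steel tube, 30 x 30 mm section, 80 mm long (long axis = its y axis), about 190 g; this point is its centre. Lies flat on the mat at first. Absent (None) when this start has fewer blanks. Any of its four long faces may be up
- spray_can: orange spray can, diameter 64 mm, 170 mm high, standing; origin at its underside. Bystander.
- magnet_square: red welding magnet square lying flat, legs 110 mm long, 22 mm high. Bystander.
- angle_bracket: dark steel angle bracket 110 x 75 mm, 81 mm high. Bystander.
There are look-alikes about, which are no part of the job. What is shaped like the part that bears blank4_mid but blue, brown or red is not meant.

How it is judged:
By the outcome, as a careful person would: the job done as asked, in the order asked, and still so for the second after the job is handed in, with the robot touching nothing.
Of blank4, blank5, blank6 only 1 to 3 are there at a start; the rules pass over those that are not, and their reading is None.
At some moment in a run one of blank1, blank2, blank3, blank4, blank5, blank6 may be knocked a few centimetres aside while the robot is not near it.
Once in a run the grip may slacken for a moment while it holds something.
It also fails if it takes over 210 s, if anything falls off the work surface, if the arm or the gripper's body presses on something with over 40 N, if the wrist force passes 120 N, or if a joint passes its speed limit or range.

### The arm

A 6-joint arm with a two-finger parallel gripper is mounted at the origin on the work surface. World frame = base frame: x ahead of the robot, y to its left, z up, the work surface at z = 0. Lengths are in m, angles in rad, forces in N, time in s.
With the tool pointing down it reaches from about 0.2 to 0.875 m from the base axis. Payload 3.4 kg.
Tool frame: the origin (TCP) lies midway between the tips of the shut fingers; the grasp point (between the pads) lies 19 mm behind it (robot.grasp_offset is the distance from the TCP to the grasp point, in m); z points along the fingers, y is the direction in which the jaws open and shut (so a half turn about z gives the same grasp; the last joint's range is limited). The gripper opens to 94 mm and grips with 3 to 60 N. Pads are 16 mm wide; open, the fingers measure 119 mm over their backs; the gripper's body (75 mm by 177 mm) begins 78 mm behind the grasp point.
Start: joints at [1.006, 0.276, 1.505, -0, 1.361, -0.121], TCP at [0.247, 0.519, 0.205] pointing down, gripper open.
Joint ranges: [-2.89, 2.89], [-0.75, 2.08], [0.22, 2.7], [-1.18, 4.32], [0.11, 2.71], [-2.7, 2.7]. Speed limits (rad/s): [2.57, 2.57, 3.14, 3.14, 3.14, 3.14].

### API

Orientations are given as a rotation vector (axis times angle).
In Python, from plant import readout, viewer, job_done, robot gives the robot as it stands. The module is installed in compiled form; this text tells all that it offers.
- The arm moves only by the shell command python3 -m creep 'ROWS' [FORCE]. ROWS is text: rows parted by semicolons, each of 5 numbers parted by spaces: the opening, from 0 (shut) to 1 (fully open), then the shift along the tool's x, y, z in cm, then the turn about the tool's z in degrees. A call has exactly 8 rows; each row is the pose to reach, as a shift and turn from the pose measured when the call began, along the tool's axes at that moment; what a row does not reach only later rows make up. A row lasts 1/10 s, in which the tool goes at most 50 mm and 8.59 degrees, less where a joint would pass 70% of its speed; a pose out of reach is approached as far as the arm can. A call with a gripper value outside its range is refused whole. The fingers move at their own pace and stop on an object; FORCE is the grip in N (left out, the last holds). Time passes only in rows, so rows that repeat a pose let the fingers close, or fill a call up. It gives the time, the measured TCP pose, the force and the opening at its end, in the units of the state.
- readout.get_obs(): the state, without advancing time (a new reading comes with each control period).
- viewer.read_camera(name): name is "scene" or "top"; returns (picture, depth): 480x640x3 uint8, red, green, blue; 480x640 float32, m along the optical axis (not along the pixel's ray), 0 where there is no reading.
- viewer.get_calibration(name): a dict with "fovy" (degrees; the focal length in pixels is half the picture's height over the tangent of half this angle, whatever the lens; pixels are square), "cx", "cy" (the principal point, pixels), "dist" ([k1, k2, p1, p2, k3] as OpenCV has them; the pictures are not rectified), "R" (3x3) and "t" (3): a world point X has camera coordinates R X + t. Camera axes: x right, y down, z forward; pixel columns grow to the right and rows downward; lengths in m; the calibration is good to about 2 mm. A picture is of the moment at which its call begins. get_calibration takes no time and is no camera call.
- job_done(): hands the job in, once; it reports no verdict.
The state is a dict: "time_s": time; "q": joint angles; "qvel": joint speeds; "tau": joint torques, N m; "tool_pos": TCP position; "tcp_rot": TCP orientation; "wrist_force": force on the tool from outside, world axes, zero at the start; "torque": the same for the moment, N m; "finger_gap": opening from 0.0 (shut) to 1.0 (fully open).
Only numpy, scipy, OpenCV 4.12 (cv2) and the standard library are available. Lean on these libraries where they do the work, as an engineer would, in place of code of your own. Each camera call takes 0.05 s, during which the arm holds its last target.

## Working session

There is one attempt and no reset: what is moved stays moved. The work goes in short steps, Python scripts to look and compute and a shell command to move; the robot and the scene stay as the last step left them, time stands still between calls to the robot, and variables do not carry over. Pictures are saved under pics/ and viewed, and the job is handed in when it is done.

```bash
mkdir -p pics; cat > h.py <<'E'
import numpy as np,cv2
from plant import readout, viewer
from scipy.spatial.transform import Rotation as Rn
def cal(n):
    c=viewer.get_calibration(n);f=240/np.tan(np.radians(c["fovy"])/2)
    K=np.array([[f,0,c["cx"]],[0,f,c["cy"]],[0,0,1]]);return K,np.array(c["dist"],float),np.array(c["R"]),np.array(c["t"])
def snap(n,tag):
    im,d=viewer.read_camera(n);cv2.imwrite(f"pics/{tag}.png",im[:,:,::-1]);np.save(f"pics/{tag}.npy",d);return im,d
def ray(n,u,v):
    K,D,R,t=cal(n);p=cv2.undistortPoints(np.array([[[u,v]]],float),K,D)[0,0]
    return -R.T@t, R.T@np.array([p[0],p[1],1])
def at_z(n,u,v,z):
    o,d=ray(n,u,v);return o+d*(z-o[2])/d[2]
def at_d(n,u,v,dep):
    o,d=ray(n,u,v);return o+d*dep
def proj(n,X):
    K,D,R,t=cal(n);return cv2.projectPoints(np.atleast_2d(np.array(X,float)),cv2.Rodrigues(R)[0],t,K,D)[0][:,0]
def crop(tag,out,x0,y0,x1,y1,s):
    im=cv2.imread(f"pics/{tag}.png")[y0:y1,x0:x1];cv2.imwrite(f"pics/{out}.png",cv2.resize(im,None,fx=s,fy=s,interpolation=cv2.INTER_CUBIC))
def cloud(n,tag):
    K,D,R,t=cal(n);d=np.load(f"pics/{tag}.npy")
    uu,vv=np.meshgrid(np.arange(640),np.arange(480))
    p=cv2.undistortPoints(np.stack([uu,vv],-1).reshape(-1,1,2).astype(float),K,D)[:,0]
    P=np.c_[p,np.ones(len(p))]*d.reshape(-1,1)
    W=(P-t)@R; W[d.reshape(-1)==0]=np.nan
    return W.reshape(480,640,3)
def shift(target,yaw_axis=None):
    o=readout.get_obs();R=Rn.from_rotvec(o["tcp_rot"]).as_matrix()
    return R.T@(np.array(target)-o["tool_pos"])*100
def st():
    o=readout.get_obs();R=Rn.from_rotvec(o["tcp_rot"]).as_matrix()
    print("t",round(o["time_s"],2),"pos",np.round(o["tool_pos"],4),"gap",round(float(o["finger_gap"]),3),"F",np.round(o["wrist_force"],1),"q",np.round(o["q"],2));print("R",np.round(R,3).tolist())
E
python3 - <<'E'
from h import *
st()
for n in("scene","top"):
    snap(n,n+"0");K,D,R,t=cal(n);print(n,K[0,0],K[:2,2],D,-R.T@t,R[2])
E
```

```text
t 0.0 pos [0.2466 0.5188 0.2046] gap 1.0 F [ 0.8  0.3 -0.7] q [ 1.01  0.28  1.51 -0.    1.36 -0.12]
R [[-0.903, 0.429, -0.001], [0.429, 0.903, -0.002], [0.0, -0.002, -1.0]]
scene 436.63637670366023 [321.36790611 234.13221451] [-0.04028002  0.          0.          0.          0.        ] [ 1.22196746 -0.46964831  1.13423755] [-0.54623521  0.3611495  -0.75577651]
top 535.0320251154866 [325.14048733 238.70155816] [0.01691901 0.         0.         0.         0.        ] [ 0.43269982 -0.02857968  1.458477  ] [ 0.07066153  0.00583853 -0.99748326]
```

View pics/scene0.png

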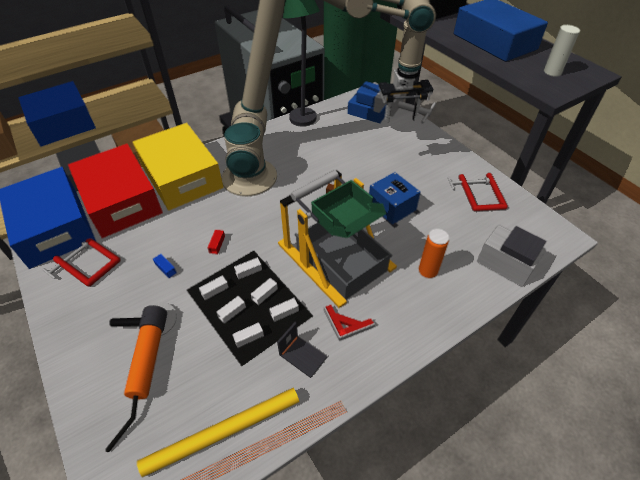

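View pics/top0.png

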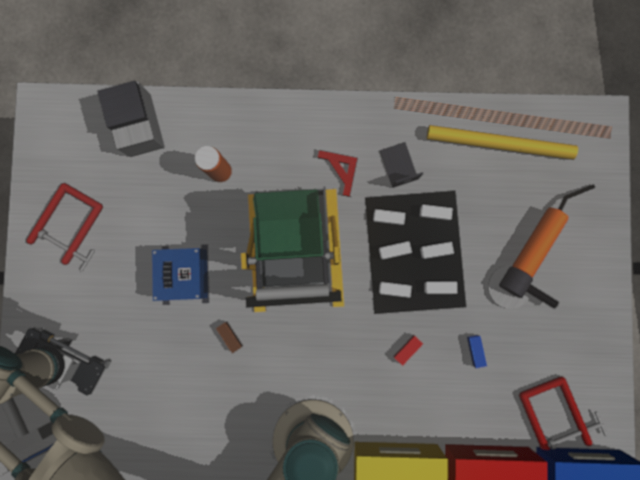

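```bash
python3 - <<'E'
from h import *
crop("top0","a",355,180,475,320,5)
crop("top0","b",140,235,220,310,8)
crop("top0","c",235,180,350,315,4)
crop("scene0","d",180,240,330,370,5)
crop("scene0","e",270,160,430,310,4)
E
```

```text
(no output)
```

View pics/a.png

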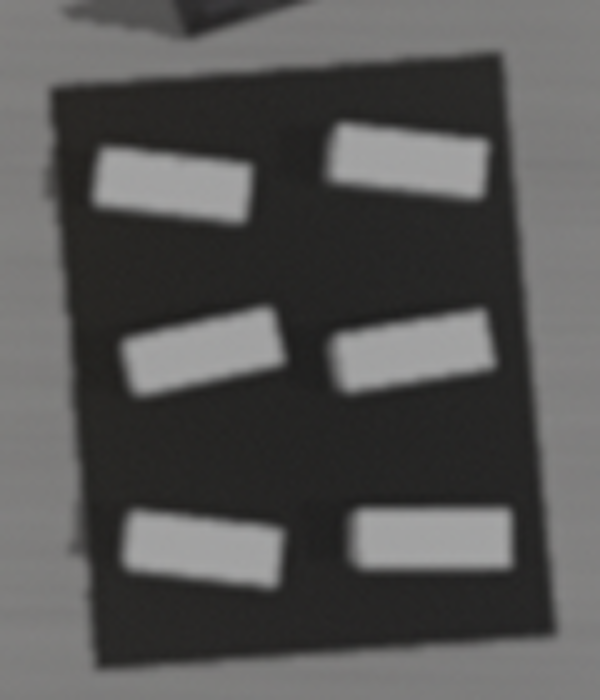

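View pics/b.png

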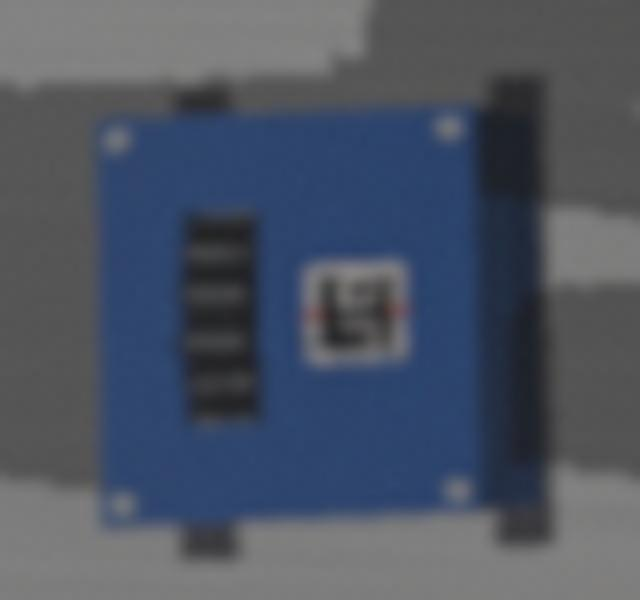

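View pics/c.png

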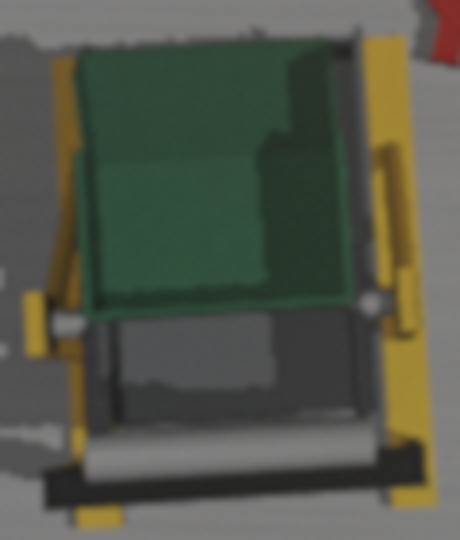

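View pics/e.png

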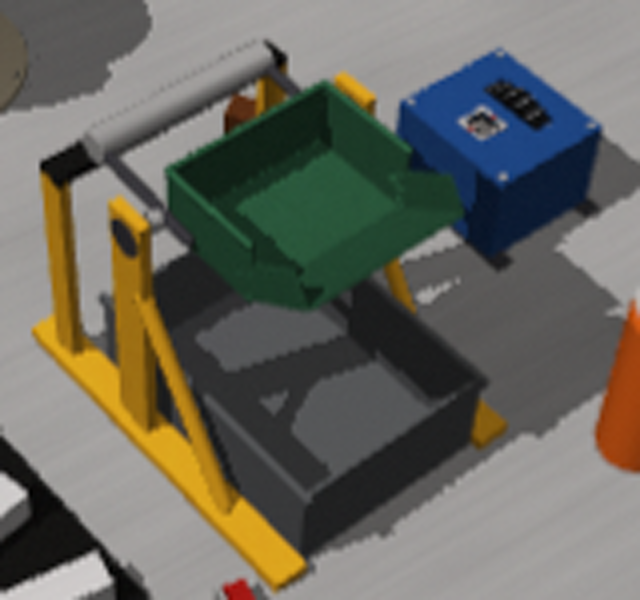

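View pics/d.png

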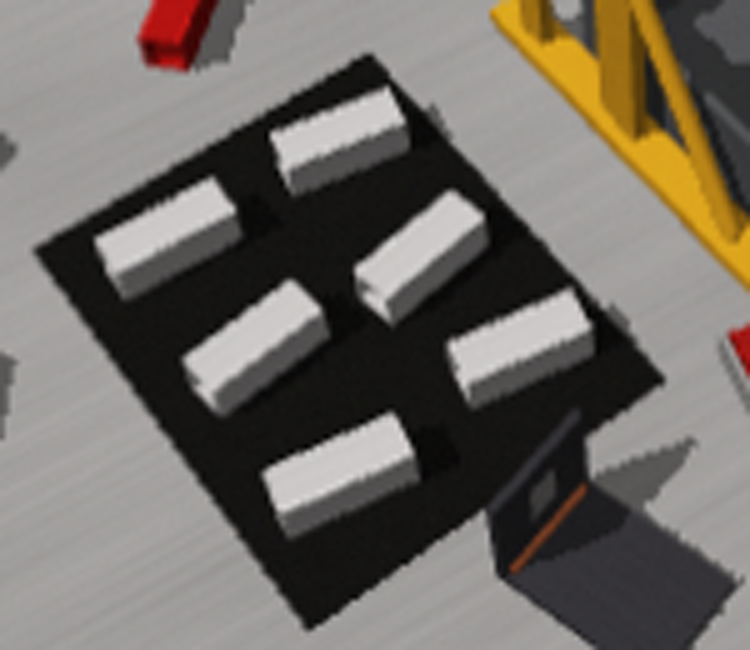

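```bash
python3 - <<'E'
from h import *
crop("top0","b",172,262,198,288,16)
crop("scene0","b2",382,172,420,200,16)
a=cv2.imread("pics/b.png");b=cv2.imread("pics/b2.png");h=max(a.shape[0],b.shape[0])
o=np.zeros((h,a.shape[1]+b.shape[1],3),np.uint8);o[:a.shape[0],:a.shape[1]]=a;o[:b.shape[0],a.shape[1]:]=b
cv2.imwrite("pics/bb.png",o[:, :800] if o.shape[1]>800 else o)
print(o.shape)
W=cloud("top","top0")
for n,p in dict(counter=(175,262),bl=(390,217),bar=(290,293),floor=(270,240)).items():
    print(n,np.round(np.nanmedian(W[p[1]-1:p[1]+2,p[0]-1:p[0]+2].reshape(-1,3),0),4))
# blanks: bright on mat, height
H=W[...,2]; im=cv2.imread("pics/top0.png")
m=np.zeros((480,640),np.uint8);m[185:320,360:480]=(im[185:320,360:480].min(-1)>120)&(H[185:320,360:480]>0.02)
n,l,s,c=cv2.connectedComponentsWithStats(m)
for i in range(1,n):
    if s[i,4]<100: continue
    ys,xs=np.nonzero(l==i);P=np.array([at_z("top",x,y,0.033)[:2] for x,y in zip(xs,ys)])
    r=cv2.minAreaRect((P*1000).astype(np.float32));print(np.round(c[i]),s[i,4],r)
E
```

```text
(448, 1024, 3)
counter [0.4607 0.3613 0.091 ]
bl [ 0.5961 -0.1924  0.0322]
bar [0.394  0.0544 0.2508]
floor [0.5145 0.1073 0.2129]
[436. 212.] 326 ((613.4257202148438, -316.1837158203125), (79.59844970703125, 29.477140426635742), 84.94114685058594)
[389. 216.] 324 ((597.6209716796875, -190.55679321289062), (78.8038101196289, 29.748106002807617), 84.61661529541016)
[396. 250.] 325 ((508.74920654296875, -208.24127197265625), (29.167049407958984, 78.96958923339844), 13.929716110229492)
[437. 250.] 329 ((511.63140869140625, -319.9022521972656), (29.28748893737793, 78.8537368774414), 10.870140075683594)
[395. 289.] 329 ((404.1186828613281, -209.630126953125), (79.08496856689453, 28.846437454223633), 84.32839965820312)
[441. 287.] 329 ((412.9042663574219, -331.52947998046875), (26.389774322509766, 77.02627563476562), 1.4381070137023926)
```

View pics/bb.png

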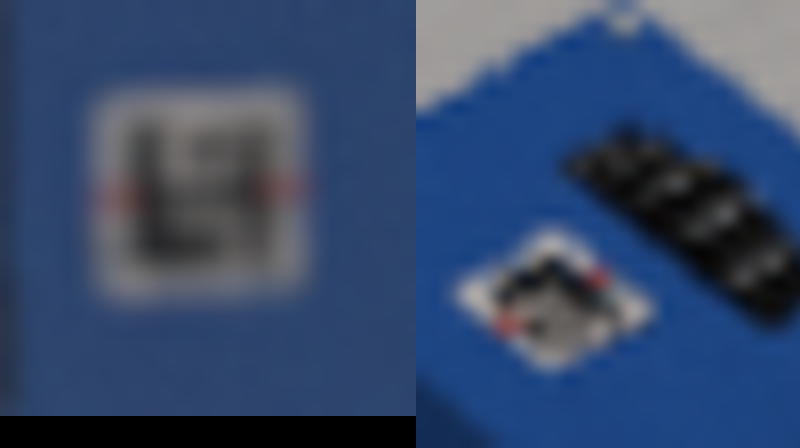

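```bash
python3 - <<'E'
from h import *
f=lambda x,y,z,o,s:at_z("top",o[0]+x/s,o[1]+y/s,z)
o=(139.5,234.5)
P=[f(x,y,.0925,o,8) for x,y in[(118,140),(448,127),(458,490),(122,503)]]
print("screws",np.round(P,4).tolist(),np.mean(P,0).round(4))
y=(P[0]-P[1]+P[3]-P[2]);print("y axis ang",np.degrees(np.arctan2(-y[0],y[1])))
x=(P[0]-P[3]+P[1]-P[2]);print("x axis ang",np.degrees(np.arctan2(x[1],x[0])))
P=[f(x,y,.0925,o,8) for x,y in[(100,118),(478,108),(480,508),(103,525)]];print("corn",np.mean(P,0).round(4),np.round(P,4).tolist())
print("wheel",f(222,317,.100,o,8),"win",f(356,312,.092,o,8))
o=(234.5,179.5)
a,b=f(85,455,.237,o,4),f(378,437,.237,o,4);print("bar",a,b,(a+b)/2,np.linalg.norm(a-b),np.degrees(np.arctan2(-(a-b)[0],(a-b)[1])))
# bar from depth
W=cloud("top","top0");m=np.zeros((480,640),bool);m[280:305,250:335]=True
m&=(W[...,2]>.24)&(W[...,2]<.256);Q=W[m];print(len(Q),Q.mean(0),Q[:,1].min(),Q[:,1].max())
c,v=np.linalg.eigh(np.cov(Q[:,:2].T));print(v[:,1])
m=np.zeros((480,640),bool);m[185:260,250:335]=True;m&=(W[...,2]>.255);Q=W[m];print("rim",len(Q),Q.min(0),Q.max(0));r=cv2.minAreaRect((Q[:,:2]*1000).astype(np.float32));print(r)
E
```

```text
screws [[0.4849, 0.4149, 0.0925], [0.4916, 0.3099, 0.0925], [0.3764, 0.3019, 0.0925], [0.3698, 0.4081, 0.0925]] [0.4306 0.3587 0.0925]
y axis ang 3.60096948909261
x axis ang 3.6778415500655663
corn [0.4308 0.3575 0.0925] [[0.4918, 0.421, 0.0925], [0.4979, 0.3006, 0.0925], [0.3709, 0.2946, 0.0925], [0.3627, 0.4138, 0.0925]]
wheel [0.42934945 0.37695367 0.1       ] win [0.43193283 0.33680885 0.092     ]
bar [0.39118166 0.13317373 0.237     ] [ 0.40541594 -0.03299194  0.237     ] [0.3982988  0.05009089 0.237     ] 0.166774227176823 4.896185840489429
831 [0.39712923 0.04984711 0.24731147] -0.030988846512817646 0.13161987389269003
[-0.08574034  0.99631752]
rim 561 [ 0.46793712 -0.01775332  0.25501794] [0.63050755 0.14166801 0.27871182]
((549.1200561523438, 63.2149543762207), (153.20120239257812, 152.050537109375), 4.7647552490234375)
```

```bash
cat >> h.py <<'E'
def plan(target,yaw=None):
    """shift (cm, tool axes now) and turn (deg) so that tool y lies along world angle yaw (mod 180)"""
    o=readout.get_obs();R=Rn.from_rotvec(o["tcp_rot"]).as_matrix()
    s=R.T@(np.array(target)-o["tool_pos"])*100
    a=None
    if yaw is not None:
        cur=np.degrees(np.arctan2(R[1,1],R[0,1])); dw=(yaw-cur+90)%180-90; a=-dw
    print("shift",np.round(s,2),"turn",a if a is None else round(a,1),"q6",round(o["q"][5],2))
E
python3 -c "
from h import *
plan([.4294,.379,.13],93.65)"
```

```text
shift [-22.51  -4.77   7.48] turn -29.1 q6 -0.12
```

```bash
python3 -m creep '0.3 -5 -1 1 -7; 0.3 -9 -2 2 -14; 0.3 -13.5 -3 4 -21; 0.3 -18 -4 6 -29.1; 0.3 -22.5 -4.77 7.48 -29.1; 0.3 -22.51 -4.77 7.48 -29.1; 0.3 -22.51 -4.77 7.48 -29.1; 0.3 -22.51 -4.77 7.48 -29.1' 6; python3 - <<'E'
from h import *
st();plan([.4294,.379,.0965],93.65)
snap("top","t1");snap("scene","s1")
crop("scene","x",0,0,1,1,1) if 0 else None
crop("s1","s1c",360,150,440,230,8)
crop("t1","t1c",140,230,220,310,8)
E
```

```text
time_s: 0.9
tool_pos: [0.4287, 0.3796, 0.1301]
tcp_rot: [0.101, -3.139, 0.001]
wrist_force: [0.4, -0.3, -0.7]
finger_gap: 0.358
t 0.9 pos [0.4287 0.3796 0.1301] gap 0.358 F [ 0.4 -0.3 -0.7] q [ 0.6   0.32  1.63  0.    1.19 -1.03]
R [[-0.998, -0.064, -0.001], [-0.064, 0.998, -0.001], [0.001, -0.001, -1.0]]
shift [-0.07 -0.06  3.36] turn 0.0 q6 -1.03
```

View pics/s1c.png

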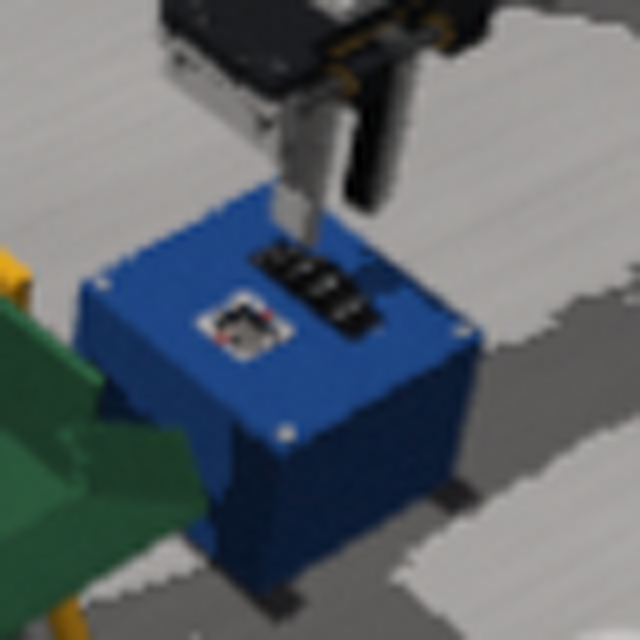

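```bash
python3 -m creep '0.3 0 -0.06 1 0; 0.3 1.2 -0.06 2.5 0; 0.3 1.25 -0.06 3.45 0; 0.3 1.25 -0.06 3.45 0; 0 1.25 -0.06 3.45 0; 0 1.25 -0.06 3.45 0; 0 1.25 -0.06 3.45 0; 0 1.25 -0.06 3.45 0' 8; python3 - <<'E'
from h import *
st()
snap("scene","s2");crop("s2","s2c",360,150,440,230,8)
E
```

```text
time_s: 1.8
tool_pos: [0.4165, 0.3785, 0.0963]
tcp_rot: [-0.103, 3.14, -0.001]
wrist_force: [0.4, -1.5, -1.4]
finger_gap: 0.197
t 1.8 pos [0.4165 0.3785 0.0963] gap 0.197 F [ 0.4 -1.5 -1.4] q [ 0.61  0.34  1.7  -0.    1.1  -1.02]
R [[-0.998, -0.066, 0.0], [-0.066, 0.998, -0.001], [-0.0, -0.001, -1.0]]
```

View pics/s2c.png

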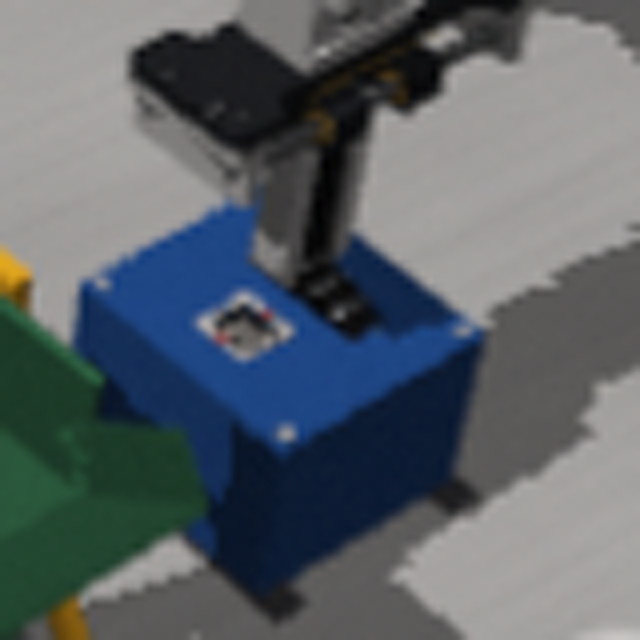

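```bash
python3 -m creep '0 -0.6 0 -0.08 0; 0 -1.3 0 -0.1 0; 0 -2.0 0 -0.08 0; 0 -2.6 0 0 0; 0 -2.6 0 0 0; 0 -2.6 0 0 0; 0 -2.6 0 0 0; 0 -2.6 0 0 0' 8; python3 - <<'E'
from h import *
st()
snap("scene","s3");crop("s3","s3c",385,175,415,205,16)
snap("top","t3");crop("t3","t3c",140,230,220,310,8)
E
```

```text
time_s: 2.65
tool_pos: [0.4415, 0.3799, 0.0955]
tcp_rot: [0.103, -3.138, 0.002]
wrist_force: [-3.4, 0.9, -11.0]
finger_gap: 0.191
t 2.65 pos [0.4415 0.3799 0.0955] gap 0.191 F [ -3.4   0.9 -11. ] q [ 0.59  0.37  1.65 -0.    1.12 -1.04]
R [[-0.998, -0.066, -0.002], [-0.066, 0.998, -0.002], [0.002, -0.001, -1.0]]
```

View pics/s3c.png

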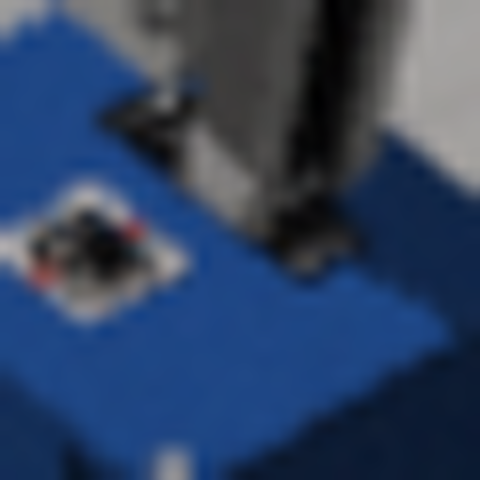

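View pics/t3c.png

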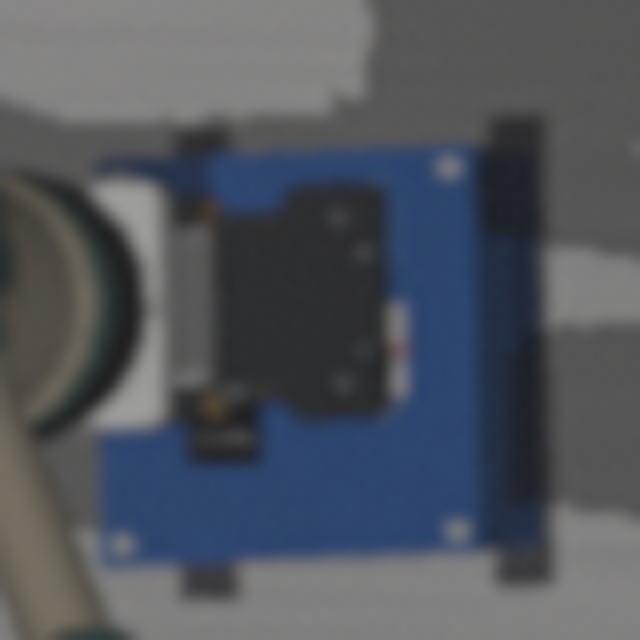

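```bash
python3 -m creep '0.3 0 0 0 0; 0.3 1.5 0 0 0; 0.3 2.6 0 0 0; 0 2.6 0 0 0; 0 2.6 0 0 0; 0 2.6 0 0 0; 0 1.3 0 -0.13 0; 0 0 0 0 0' 8; python3 - <<'E'
from h import *
st()
snap("scene","s4");crop("s4","s4c",385,175,415,205,16)
E
```

```text
time_s: 3.55
tool_pos: [0.442, 0.38, 0.0964]
tcp_rot: [0.104, -3.139, 0.002]
wrist_force: [-2.0, -0.4, -2.6]
finger_gap: 0.195
t 3.55 pos [0.442  0.38   0.0964] gap 0.195 F [-2.  -0.4 -2.6] q [ 0.59  0.37  1.65 -0.    1.12 -1.05]
R [[-0.998, -0.066, -0.001], [-0.066, 0.998, -0.001], [0.001, -0.001, -1.0]]
```

View pics/s4c.png

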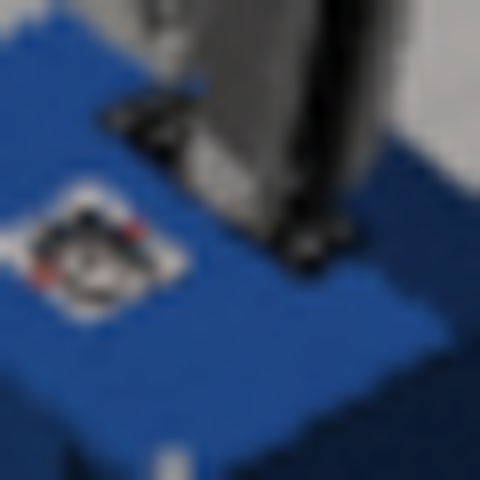

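```bash
cat >> h.py <<'E'
def win(cam,tag,out=None,c=(.4307,.358),yaw=3.65,half=.018):
    a=np.radians(yaw);X=np.array([np.cos(a),np.sin(a)]);Y=np.array([-np.sin(a),np.cos(a)])
    C=np.array(c)-.022*Y
    pts=[np.r_[C+sx*half*X+sy*half*Y,.0925] for sx,sy in((1,1),(1,-1),(-1,-1),(-1,1))]
    s=proj(cam,pts).astype(np.float32);M=cv2.getPerspectiveTransform(s,np.float32([[0,0],[240,0],[240,240],[0,240]]))
    return cv2.warpPerspective(cv2.imread(f"pics/{tag}.png"),M,(240,240),flags=cv2.INTER_CUBIC)
E
python3 - <<'E'
from h import *
cv2.imwrite("pics/w1.png",np.hstack([win("top","top0"),win("scene","scene0"),win("scene","s4")]))
E
```

```text
(no output)
```

View pics/w1.png

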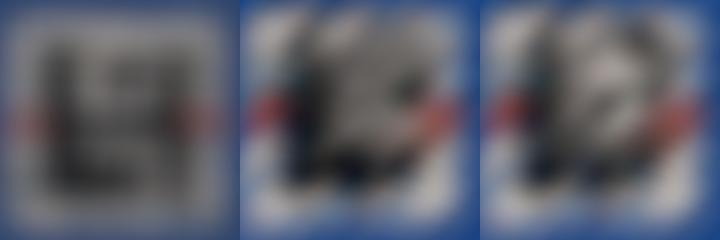

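```bash
python3 -m creep '0.3 0 0 0 0; 0.3 1.5 0 0 0; 0.3 2.6 0 0 0; 0 2.6 0 0 0; 0 2.6 0 0 0; 0 2.6 0 0 0; 0 1.3 0 -0.1 0; 0 0 0 0 0' 8 | tail -2;  python3 -m creep '0.3 0 0 0 0; 0.3 1.5 0 0 0; 0.3 2.6 0 0 0; 0 2.6 0 0 0; 0 2.6 0 0 0; 0 2.6 0 0 0; 0 1.3 0 -0.1 0; 0 0 0 0 0' 8; python3 - <<'E'
from h import *
st()
snap("scene","s5")
cv2.imwrite("pics/w1.png",np.hstack([win("scene","s3"),win("scene","s4"),win("scene","s5")]))
E
```

```text
wrist_force: [-3.4, 0.2, -6.7]
finger_gap: 0.192
time_s: 5.2
tool_pos: [0.4443, 0.3801, 0.0955]
tcp_rot: [0.104, -3.139, 0.002]
wrist_force: [-2.7, 0.9, -6.2]
finger_gap: 0.192
t 5.2 pos [0.4443 0.3801 0.0955] gap 0.192 F [-2.7  0.9 -6.2] q [ 0.59  0.37  1.65 -0.    1.12 -1.05]
R [[-0.998, -0.066, -0.001], [-0.066, 0.998, -0.002], [0.001, -0.001, -1.0]]
```

View pics/w1.png

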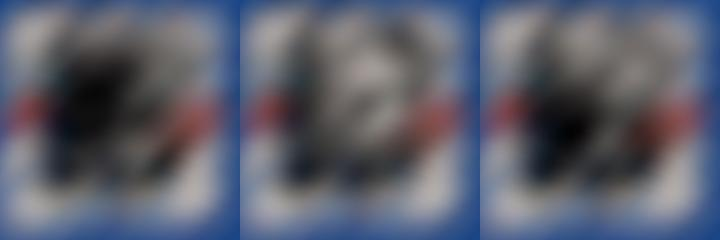

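```bash
python3 -m creep '0.3 0 0 0 0; 0.3 1.5 0 0 0; 0.3 2.8 0 0 0; 0 2.8 0 0 0; 0 2.8 0 0 0; 0 2.8 0 0 0; 0 1.4 0 -0.1 0; 0 0.3 0 0 0' 8 | tail -4;  python3 -m creep '0.3 0 0 0 0; 0.3 1.5 0 0 0; 0.3 2.6 0 0 0; 0 2.6 0 0 0; 0 2.6 0 0 0; 0 2.6 0 0 0; 0 1.3 0 -0.1 0; 0 0 0 0 0' 8; python3 - <<'E'
from h import *
st()
snap("scene","s6")
cv2.imwrite("pics/w1.png",np.hstack([win("scene","s4"),win("scene","s5"),win("scene","s6")]))
E
```

```text
tool_pos: [0.4442, 0.3802, 0.0948]
tcp_rot: [-0.103, 3.139, -0.002]
wrist_force: [-3.3, 0.7, -4.7]
finger_gap: 0.191
time_s: 6.85
tool_pos: [0.4442, 0.3801, 0.095]
tcp_rot: [0.103, -3.14, 0.002]
wrist_force: [-3.4, 0.7, -5.6]
finger_gap: 0.191
t 6.85 pos [0.4442 0.3801 0.095 ] gap 0.191 F [-3.4  0.7 -5.6] q [ 0.59  0.37  1.65 -0.    1.12 -1.05]
R [[-0.998, -0.066, -0.0], [-0.066, 0.998, -0.001], [0.0, -0.001, -1.0]]
```

View pics/w1.png

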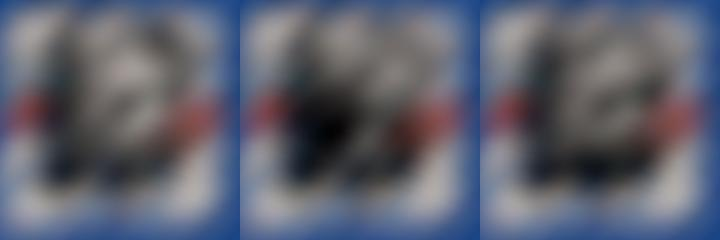

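```bash
python3 -m creep '0.4 0 0 0 0; 0.4 0 0 -1.5 0; 0.4 0 4 -2.5 0; 0.4 0 8.5 -2.5 0; 0.4 0 11 -2.5 0; 0.4 0 11 -2.5 0; 0.4 0 11 -2.5 0; 0.4 0 11 -2.5 0' 8 |tail -4; python3 - <<'E'
from h import *
snap("top","t7");snap("scene","s7")
cv2.imwrite("pics/w1.png",np.hstack([win("top","top0"),win("top","t7"),win("scene","s7")]))
E
```

```text
tool_pos: [0.4397, 0.4889, 0.1188]
tcp_rot: [-0.101, 3.138, -0.004]
wrist_force: [0.4, -0.3, -0.7]
finger_gap: 0.401
```

View pics/w1.png

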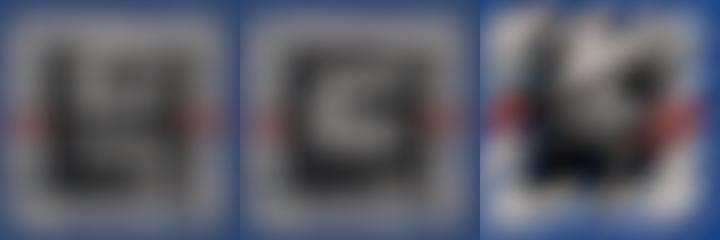

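```bash
python3 - <<'E'
from h import *
o=[]
for t in("top0","t7"):
    w=cv2.imread(f"pics/{t}.png",0)[264:286,174:196].astype(float);w=np.clip((w-40)/(170-40)*255,0,255).astype(np.uint8)
    o.append(cv2.resize(w,(390,390),interpolation=cv2.INTER_LANCZOS4))
cv2.imwrite("pics/w2.png",np.hstack(o))
E
```

```text
(no output)
```

View pics/w2.png

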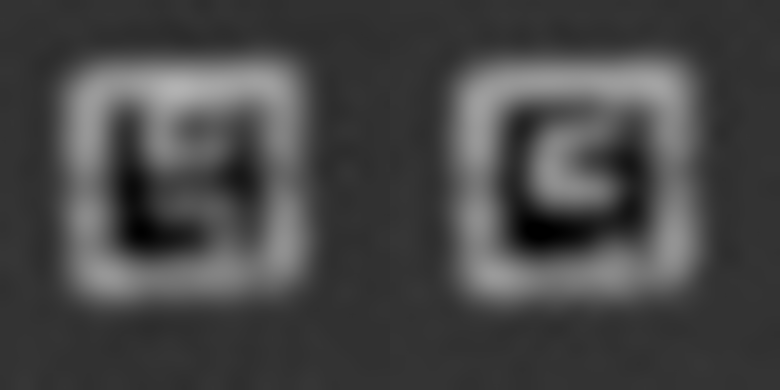

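```bash
python3 -c "
from h import *
plan([.4164,.3795,.0955],93.65);plan([.4424,.3795,.0955])"
```

```text
shift [  3.05 -10.75   2.38] turn 0.0 q6 -0.9
shift [  0.45 -10.92   2.38] turn None q6 -0.9
```

```bash
python3 -m creep '0.3 1.5 -5 0 0; 0.3 3.05 -10 0 0; 0.3 3.05 -10.75 1 0; 0.3 3.05 -10.75 2.35 0; 0.3 3.05 -10.75 2.35 0; 0 3.05 -10.75 2.35 0; 0 3.05 -10.75 2.35 0; 0 3.05 -10.75 2.35 0' 20 |tail -4
python3 -m creep '0 -0.4 0 -0.05 0; 0 -0.9 0 -0.1 0; 0 -1.3 0 -0.12 0; 0 -1.7 0 -0.1 0; 0 -2.2 0 -0.05 0; 0 -2.6 0 0 0; 0 -2.6 0 0 0; 0 -2.6 0 0 0' 20
python3 - <<'E'
from h import *
snap("scene","s8")
cv2.imwrite("pics/w1.png",np.hstack([win("scene","s7"),win("scene","s8")]))
E
```

```text
tool_pos: [0.4168, 0.3785, 0.0962]
tcp_rot: [-0.101, 3.137, -0.007]
wrist_force: [0.4, -5.7, 1.7]
finger_gap: 0.189
time_s: 9.4
tool_pos: [0.4437, 0.3802, 0.0961]
tcp_rot: [-0.101, 3.136, -0.007]
wrist_force: [0.3, -3.9, 2.2]
finger_gap: 0.187
```

View pics/w1.png

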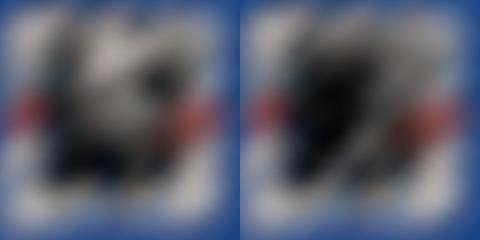

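```bash
python3 -m creep '0.3 0 0 0 0; 0.3 2.7 0 0 0; 0 2.7 0 0 0; 0 2.7 0 0 0; 0 2.0 0 -0.1 0; 0 1.3 0 -0.12 0; 0 0.6 0 -0.1 0; 0 0.1 0 0 0' 20 | tail -4
python3 -m creep '0.3 0 0 0 0; 0.3 2.6 0 0 0; 0 2.6 0 0 0; 0 2.6 0 0 0; 0 2.0 0 -0.1 0; 0 1.3 0 -0.12 0; 0 0.6 0 -0.1 0; 0 0.1 0 0 0' 20 |tail -4
python3 - <<'E'
from h import *
st()
snap("scene","s9")
cv2.imwrite("pics/w1.png",np.hstack([win("scene","s8"),win("scene","s9")]))
E
```

```text
tool_pos: [0.4439, 0.3802, 0.0965]
tcp_rot: [-0.101, 3.135, -0.007]
wrist_force: [-3.1, -2.6, 3.1]
finger_gap: 0.186
tool_pos: [0.4261, 0.379, 0.095]
tcp_rot: [0.095, -3.11, 0.011]
wrist_force: [-32.8, 0.6, 17.8]
finger_gap: 0.188
t 11.05 pos [0.4261 0.379  0.095 ] gap 0.188 F [-32.8   0.6  17.8] q [ 0.6   0.37  1.66  0.01  1.14 -1.04]
R [[-0.998, -0.061, -0.03], [-0.061, 0.998, -0.008], [0.03, -0.006, -1.0]]
```

View pics/w1.png

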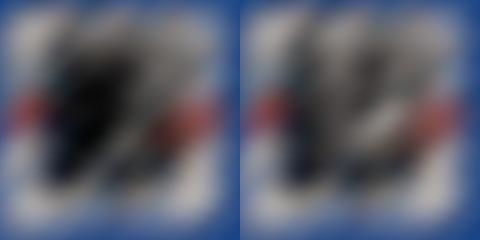

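```bash
python3 -m creep '0.3 0 0 0 0; 0.3 0 0 0 0; 0.3 0 0 -1.5 0; 0.3 0 4 -2.5 0; 0.3 0 8.5 -2.5 0; 0.3 0 11 -2.5 0; 0.3 0 11 -2.5 0; 0.3 0 11 -2.5 0' 10 |tail -4; cat >> h.py <<'E'
def wz(tags,out):
    o=[]
    for t in tags:
        w=cv2.imread(f"pics/{t}.png",0)[264:286,174:196].astype(float);w=np.clip((w-40)/(170-40)*255,0,255).astype(np.uint8)
        o.append(cv2.resize(w,(260,260),interpolation=cv2.INTER_LANCZOS4))
    cv2.imwrite(out,np.hstack(o))
E
python3 - <<'E'
from h import *
st();snap("top","t9");wz(["top0","t7","t9"],"pics/w1.png");plan([.4320,.3787,.0965],93.65)
E
```

```text
tool_pos: [0.4274, 0.4894, 0.1189]
tcp_rot: [0.1, -3.125, 0.011]
wrist_force: [-0.1, -0.4, 0.4]
finger_gap: 0.301
t 11.9 pos [0.4274 0.4894 0.1189] gap 0.301 F [-0.1 -0.4  0.4] q [ 0.74  0.45  1.45  0.    1.25 -0.89]
R [[-0.998, -0.064, -0.014], [-0.064, 0.998, -0.007], [0.015, -0.006, -1.0]]
shift [  0.18 -10.99   2.33] turn -0.0 q6 -0.89
```

View pics/w1.png

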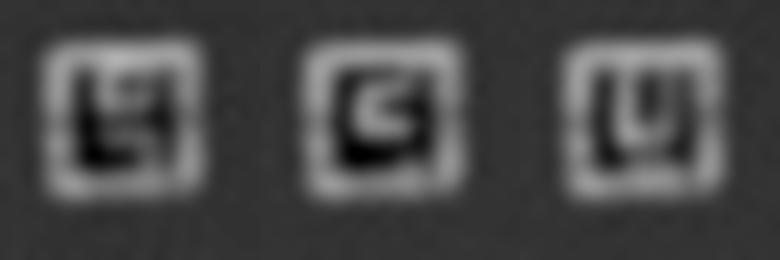

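```bash
python3 -m creep '0.3 0 -5 0 0; 0.3 0.18 -10 0 0; 0.3 0.18 -11 1 0; 0.3 0.18 -11 2.33 0; 0.3 0.18 -11 2.33 0; 0 0.18 -11 2.33 0; 0 0.18 -11 2.33 0; 0 0.18 -11 2.33 0' 15 |tail -4
python3 -m creep '0 0.2 0 0 0; 0 0.4 0 0 0; 0 0.54 0 0 0; 0 0.54 0 0 0; 0 0.54 0 0 0; 0 0.54 0 0 0; 0 0.54 0 0 0; 0 0.54 0 0 0' 15 |tail -4
```

```text
tool_pos: [0.4325, 0.3794, 0.0969]
tcp_rot: [0.099, -3.126, 0.01]
wrist_force: [0.9, 1.2, -0.7]
finger_gap: 0.194
tool_pos: [0.4271, 0.379, 0.0966]
tcp_rot: [0.099, -3.126, 0.01]
wrist_force: [3.6, 1.8, -7.6]
finger_gap: 0.189
```

```bash
python3 -m creep '0.3 0 0 0 0; 0.3 0 0 0 0; 0.3 0 0 -1.5 0; 0.3 0 4 -2.5 0; 0.3 0 8.5 -2.5 0; 0.3 0 11 -2.5 0; 0.3 0 11 -2.5 0; 0.3 0 11 -2.5 0' 10 |tail -4; 
python3 - <<'E'
from h import *
snap("top","t10");wz(["t7","t9","t10"],"pics/w1.png")
E
```

```text
tool_pos: [0.4197, 0.4887, 0.1211]
tcp_rot: [0.101, -3.125, 0.012]
wrist_force: [-0.8, -0.3, -0.3]
finger_gap: 0.3
```

View pics/w1.png

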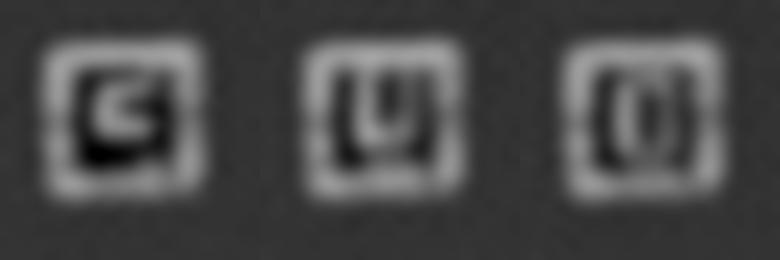

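```bash
cat >> h.py <<'E'
def det(tag=None):
    if tag is None:
        import time;tag="d%d"%(readout.get_obs()["time_s"]*100);snap("top",tag);print(tag)
    W=cloud("top",tag);H=W[...,2];im=cv2.imread(f"pics/{tag}.png").astype(int)
    m=((im.min(-1)>105)&(im.max(-1)-im.min(-1)<30)&(H>0.024)&(H<0.05)).astype(np.uint8);m[:, :345]=0;m[:150]=0;m[330:]=0;m[:,480:]=0
    n,l,s,c=cv2.connectedComponentsWithStats(m)
    for i in range(1,n):
        if s[i,4]<60: continue
        ys,xs=np.nonzero(l==i);P=np.array([at_z("top",x,y,0.033)[:2] for x,y in zip(xs,ys)])
        (cx,cy),(w,h),a=cv2.minAreaRect((P*1000).astype(np.float32))
        if w<h:a+=90
        print("px",np.round(c[i]),"n",s[i,4],"xy",round(cx/1000,4),round(cy/1000,4),"size",round(w),round(h),"jaw yaw",round((a-90+90)%180-90,1))
E
python3 - <<'E'
from h import *
det("t10");plan([.45,.10,.36],0);plan([.4041,-.2096,.36],-5.7)
E
```

```text
px [437. 212.] n 338 xy 0.6133 -0.3168 size 80 31 jaw yaw -5.8
px [389. 216.] n 336 xy 0.5974 -0.1908 size 79 31 jaw yaw -5.4
px [396. 250.] n 338 xy 0.5089 -0.2084 size 30 80 jaw yaw 13.9
px [438. 250.] n 340 xy 0.512 -0.3204 size 30 80 jaw yaw 10.9
px [396. 289.] n 338 xy 0.4044 -0.21 size 80 30 jaw yaw -5.7
px [441. 287.] n 329 xy 0.4129 -0.3316 size 26 77 jaw yaw 1.4
shift [ -0.18 -39.08 -23.62] turn -86.4 q6 -0.89
shift [  6.37 -69.68 -23.31] turn -80.7 q6 -0.89
```

```bash
python3 -m creep '0.6 0 0 -5 8; 0.6 0 -2 -9.5 16; 0.6 0 -5 -13.5 24; 0.6 0 -8 -17 32; 0.6 0 -12 -20 40; 0.6 0 -16 -22 48; 0.6 0 -20 -23.5 56; 0.6 0 -25 -23.5 64' 30 |tail -4
python3 -c "
from h import *
st();plan([.4044,-.21,.30],-5.7);plan([.4044,-.21,.10],-5.7)"
```

```text
tool_pos: [0.4393, 0.2383, 0.3604]
tcp_rot: [-1.584, -2.706, 0.017]
wrist_force: [0.8, -1.3, 0.8]
finger_gap: 0.603
t 15.2 pos [0.4393 0.2383 0.3604] gap 0.603 F [ 0.8 -1.3  0.8] q [ 0.36  0.12  1.34 -0.    1.7  -0.15]
R [[-0.489, 0.872, -0.011], [0.872, 0.489, -0.006], [-0.0, -0.012, -1.0]]
shift [-37.38 -24.91   6.36] turn 35.0 q6 -0.15
shift [-37.37 -24.67  26.36] turn 35.0 q6 -0.15
```

```bash
python3 -m creep '0.6 -4 -2.7 0 8; 0.6 -8 -5.4 0 16; 0.6 -12 -8 0 24; 0.6 -16 -10.7 0 30; 0.6 -20 -13.4 0 35; 0.6 -24 -16 0 35; 0.6 -28 -18.7 2 35; 0.6 -31 -21 5 35' 30 |tail -4
python3 - <<'E'
from h import *
det();plan([.4044,-.21,.10],-5.7);plan([.4044,-.21,.007],-5.7)
E
```

```text
tool_pos: [0.4066, -0.1379, 0.3145]
tcp_rot: [2.33, 2.103, -0.017]
wrist_force: [0.8, -0.5, 0.4]
finger_gap: 0.6
d1600
px [437. 212.] n 342 xy 0.6131 -0.3165 size 80 32 jaw yaw -5.4
px [389. 216.] n 337 xy 0.5977 -0.1908 size 80 30 jaw yaw -5.0
px [405. 246.] n 74 xy 0.5222 -0.2325 size 45 25 jaw yaw -27.1
px [438. 250.] n 339 xy 0.512 -0.3204 size 30 80 jaw yaw 10.9
px [450. 285.] n 96 xy 0.4132 -0.345 size 26 50 jaw yaw 1.4
shift [-6.51  1.29 20.88] turn -0.4 q6 -0.38
shift [-6.4   1.46 30.18] turn -0.4 q6 -0.38
```

```bash
python3 -m creep '0.6 -4 0.8 3 0; 0.6 -6.5 1.29 7 0; 0.6 -6.5 1.3 12 0; 0.6 -6.5 1.3 17 0; 0.6 -6.48 1.3 21 0; 0.6 -6.45 1.4 25.5 0; 0.6 -6.42 1.45 29 0; 0.6 -6.4 1.46 30.1 0' 30 |tail -4
python3 -m creep '0 0 0 0 0; 0 0 0 0 0; 0 0 0 0 0; 0 0 0 0 0; 0 0 0 0 0; 0 0 0 -4 0; 0 0 0 -9 0; 0 0 0 -14 0' 30
```

```text
tool_pos: [0.4007, -0.2082, 0.0052]
tcp_rot: [-2.328, -2.089, 0.035]
wrist_force: [-0.5, 0.7, -0.1]
finger_gap: 0.602
time_s: 17.65
tool_pos: [0.4035, -0.2068, 0.1468]
tcp_rot: [-2.327, -2.089, 0.036]
wrist_force: [0.8, -0.6, -2.4]
finger_gap: 0.318
```

```bash
python3 - <<'E'
from h import *
st()
c,s=np.cos(np.radians(4.9)),np.sin(np.radians(4.9))
for d in(40,70,55):print(d,.4752+d/1000*c,.0567+d/1000*s)
plan([.4752+.040*c,.0567+.04*s,.34],4.9);plan([.4752+.040*c,.0567+.04*s,.230],4.9)
snap("scene","s11")
E
```

```text
t 17.65 pos [ 0.4035 -0.2068  0.1468] gap 0.318 F [ 0.8 -0.6 -2.4] q [-0.61  0.15  1.83 -0.02  1.18 -0.5 ]
R [[0.107, 0.994, -0.027], [0.994, -0.108, -0.004], [-0.007, -0.026, -1.0]]
40 0.5150538118476362 0.0601166769254947
70 0.5449441707333634 0.06267918461961572
55 0.5299989912904999 0.06139793077255521
shift [ 27.59   7.71 -19.73] turn -11.1 q6 -0.5
shift [27.67  8.   -8.73] turn -11.1 q6 -0.5
```

View pics/s11.png

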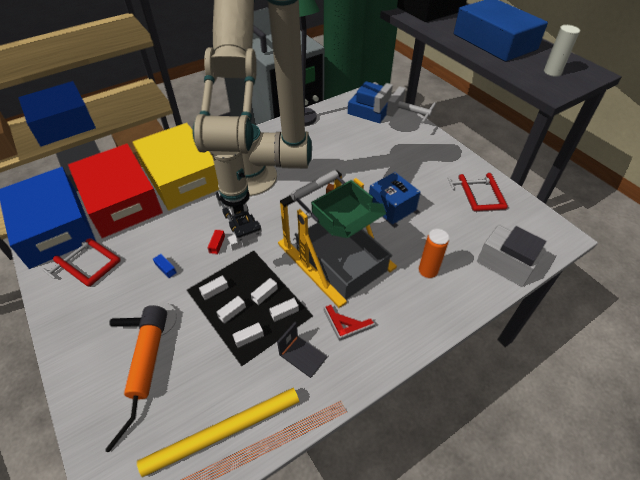

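```bash
python3 -m creep '0 2 0 -4.5 0; 0 5 1 -8.5 -5; 0 8 2 -12.5 -11.1; 0 11.5 3 -16 -11.1; 0 15.5 4.2 -19 -11.1; 0 20 5.5 -19.7 -11.1; 0 24 6.8 -19.7 -11.1; 0 27.6 7.71 -19.7 -11.1' 30 |tail -4
python3 - <<'E'
from h import *
c,s=np.cos(np.radians(4.9)),np.sin(np.radians(4.9))
st();plan([.4752+.040*c,.0567+.04*s,.230],4.9)
E
```

```text
tool_pos: [0.5181, 0.0614, 0.3474]
tcp_rot: [2.122, 2.316, -0.027]
wrist_force: [1.4, -0.6, -2.1]
finger_gap: 0.315
t 18.5 pos [0.5181 0.0614 0.3474] gap 0.315 F [ 1.4 -0.6 -2.1] q [-0.01  0.16  1.32 -0.01  1.67 -0.09]
R [[-0.087, 0.996, -0.012], [0.996, 0.087, -0.013], [-0.012, -0.013, -1.0]]
shift [ 0.04 -0.16 11.74] turn 0.1 q6 -0.09
```

```bash
python3 -m creep '0 0.04 -0.16 4 0; 0 0.04 -0.16 8.5 0; 0 0.04 -0.16 11.4 0; 0 0.04 -0.16 11.5 0; 0.45 0.04 -0.16 11.5 0; 0.45 0.04 -0.16 11.5 0; 0.45 0 -0.16 7 0; 0.5 0 -0.16 2 0' 30 |tail -4
python3 - <<'E'
from h import *
det();plan([.5089,-.2084,.30],13.9);plan([.4752+.08,-.05,.36],13.9)
snap("scene","s12");crop("s12","s12c",260,150,420,290,4)
E
```

```text
tool_pos: [0.516, 0.0609, 0.3293]
tcp_rot: [2.122, 2.316, -0.027]
wrist_force: [2.0, 0.6, 0.6]
finger_gap: 0.487
d1930
px [437. 212.] n 342 xy 0.6133 -0.3165 size 80 31 jaw yaw -5.8
px [389. 216.] n 335 xy 0.5975 -0.1909 size 80 31 jaw yaw -5.4
px [395. 250.] n 338 xy 0.5089 -0.2084 size 30 80 jaw yaw 13.9
px [438. 250.] n 341 xy 0.512 -0.3204 size 30 80 jaw yaw 10.9
px [441. 287.] n 330 xy 0.4129 -0.3302 size 26 80 jaw yaw 1.4
shift [-26.68  -3.54   4.3 ] turn -8.9 q6 -0.09
shift [-11.39   2.49  -1.87] turn -8.9 q6 -0.09
```

View pics/s12c.png

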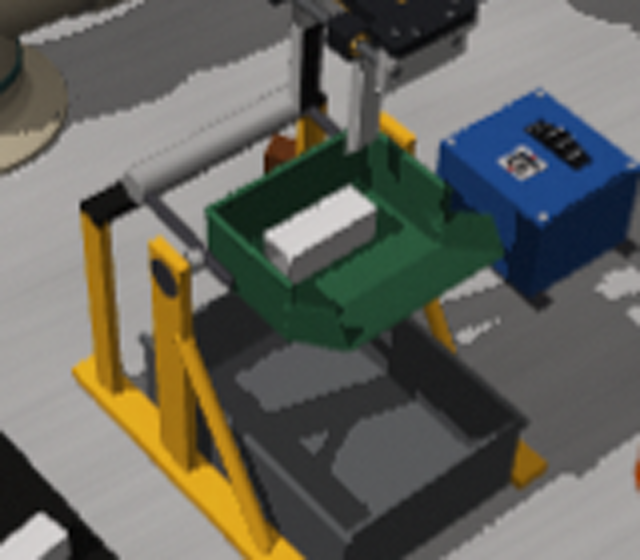

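```bash
python3 -m creep '0.6 -4.5 0 0 0; 0.6 -9 0 0 -4; 0.6 -13.5 -0.6 0 -8.9; 0.6 -18 -1.6 2 -8.9; 0.6 -22 -2.6 4.3 -8.9; 0.6 -26 -3.5 5 -8.9; 0.6 -26.7 -3.54 9 -8.9; 0.6 -26.7 -3.54 12 -8.9' 30 |tail -4
python3 -c "
from h import *
st();plan([.5089,-.2084,.006],13.9)"
```

```text
tool_pos: [0.5099, -0.2125, 0.2208]
tcp_rot: [1.93, 2.457, -0.009]
wrist_force: [0.3, -0.3, 0.0]
finger_gap: 0.601
t 20.2 pos [ 0.5099 -0.2125  0.2208] gap 0.601 F [ 0.3 -0.3  0. ] q [-0.51  0.22  1.54 -0.01  1.36 -0.75]
R [[-0.237, 0.972, 0.01], [0.971, 0.237, -0.015], [-0.017, 0.006, -1.0]]
shift [ 0.8  -0.14 21.46] turn -0.2 q6 -0.75
```

```bash
python3 -m creep '0.6 0.4 -0.14 4.5 0; 0.6 0.8 -0.14 9 0; 0.6 0.8 -0.14 13.5 0; 0.6 0.8 -0.14 18 0; 0.6 0.8 -0.14 21.2 0; 0.6 0.8 -0.14 21.4 0; 0.6 0.8 -0.14 21.4 0; 0 0.8 -0.14 21.4 0' 30 |tail -4
python3 -m creep '0 0 0 0 0; 0 0 0 0 0; 0 0 0 0 0; 0 0 0 0 0; 0 0 0 -4.5 0; 0 0 0 -9 0; 0 0 0 -14 0; 0 0 0 -18 0' 30
python3 - <<'E'
from h import *
c,s=np.cos(np.radians(4.9)),np.sin(np.radians(4.9))
st();plan([.4752+.070*c,.0567+.07*s,.34],4.9)
E
```

```text
tool_pos: [0.5106, -0.2094, 0.0089]
tcp_rot: [1.927, 2.453, -0.008]
wrist_force: [-0.3, -0.1, -0.2]
finger_gap: 0.548
time_s: 21.8
tool_pos: [0.5083, -0.2061, 0.1916]
tcp_rot: [1.926, 2.452, -0.007]
wrist_force: [0.1, -0.7, -1.5]
finger_gap: 0.316
t 21.8 pos [ 0.5083 -0.2061  0.1916] gap 0.316 F [ 0.1 -0.7 -1.5] q [-0.51  0.23  1.6  -0.01  1.29 -0.74]
R [[-0.237, 0.971, 0.016], [0.971, 0.237, -0.018], [-0.021, 0.011, -1.0]]
shift [ 24.92  10.09 -15.26] turn 8.8 q6 -0.74
```

```bash
python3 -m creep '0 1.5 0 -4.5 0; 0 4.5 1 -8.5 4; 0 8 2.5 -12 8.8; 0 12 4.5 -15 8.8; 0 16 6.5 -15.2 8.8; 0 20 8.3 -15.2 8.8; 0 24 9.8 -15.2 8.8; 0 24.9 10.1 -15.2 8.8' 30 |tail -4
python3 - <<'E'
from h import *
c,s=np.cos(np.radians(4.9)),np.sin(np.radians(4.9))
st();plan([.4752+.070*c,.0567+.07*s,.252],4.9)
E
```

```text
tool_pos: [0.5447, 0.067, 0.3389]
tcp_rot: [2.104, 2.304, -0.002]
wrist_force: [0.4, -0.8, -1.5]
finger_gap: 0.318
t 22.6 pos [0.5447 0.067  0.3389] gap 0.318 F [ 0.4 -0.8 -1.5] q [ 0.01  0.18  1.31 -0.02  1.64 -0.08]
R [[-0.09, 0.996, 0.015], [0.996, 0.09, -0.015], [-0.017, 0.014, -1.0]]
shift [-0.28 -0.14  8.69] turn 0.3 q6 -0.08
```

```bash
python3 -m creep '0 -0.28 -0.14 4 0; 0 -0.28 -0.14 7.5 0; 0 -0.28 -0.14 8.6 0; 0 -0.28 -0.14 8.6 0; 0.45 -0.28 -0.14 8.6 0; 0.45 -0.28 -0.14 8.6 0; 0.45 -0.28 -0.14 4 0; 0.5 -0.28 -0.14 0 0' 30 |tail -4
python3 - <<'E'
from h import *
det();plan([.5975,-.1909,.34],-5.4);plan([.5975,-.1909,.12],-5.4)
snap("scene","s13");crop("s13","s13c",260,150,420,290,4)
E
```

```text
tool_pos: [0.5435, 0.0638, 0.3411]
tcp_rot: [2.104, 2.303, -0.001]
wrist_force: [0.8, 0.1, 1.2]
finger_gap: 0.49
d2340
px [437. 212.] n 342 xy 0.6131 -0.3164 size 81 32 jaw yaw -5.4
px [390. 216.] n 333 xy 0.5975 -0.1909 size 80 31 jaw yaw -5.4
px [438. 250.] n 341 xy 0.512 -0.3204 size 30 80 jaw yaw 10.9
px [442. 287.] n 328 xy 0.4129 -0.3316 size 26 77 jaw yaw 1.4
shift [-25.81   2.72   1.45] turn 10.6 q6 -0.09
shift [-25.41   2.08  23.44] turn 10.6 q6 -0.09
```

View pics/s13c.png

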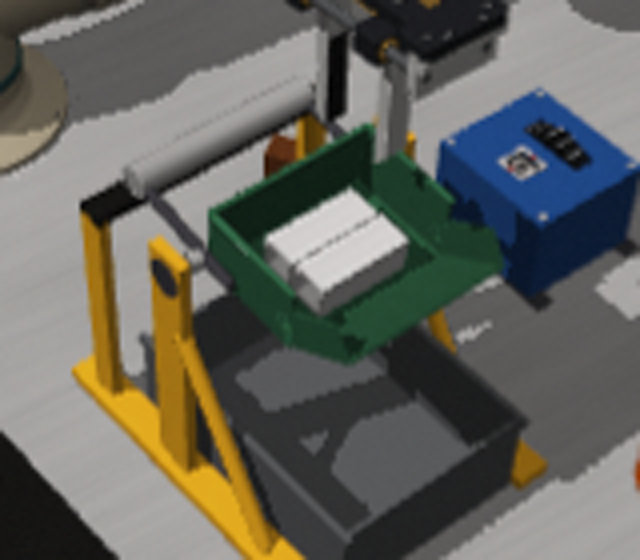

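Two lie flat side by side in the upright bucket. Third: blank at px (390,216).

```bash
python3 -m creep '0.6 -4.5 0 0 5; 0.6 -9 0.5 0 10.6; 0.6 -13.5 1 0 10.6; 0.6 -18 1.8 2 10.6; 0.6 -22 2.3 5 10.6; 0.6 -25 2.6 8.5 10.6; 0.6 -25.8 2.5 13 10.6; 0.6 -25.8 2.4 16 10.6' 30 |tail -4
python3 -c "
from h import *
st();plan([.5975,-.1909,.006],-5.4)"
```

```text
tool_pos: [0.5979, -0.1955, 0.1896]
tcp_rot: [2.305, 2.09, 0.016]
wrist_force: [-0.3, 0.7, -1.1]
finger_gap: 0.599
t 24.3 pos [ 0.5979 -0.1955  0.1896] gap 0.599 F [-0.3  0.7 -1.1] q [-0.43  0.35  1.44 -0.    1.32 -0.33]
R [[0.098, 0.995, 0.028], [0.995, -0.097, -0.015], [-0.013, 0.03, -0.999]]
shift [ 0.68 -0.63 18.34] turn -0.2 q6 -0.33
```

```bash
python3 -m creep '0.6 0.4 -0.3 4.5 0; 0.6 0.68 -0.6 9 0; 0.6 0.68 -0.63 13.5 0; 0.6 0.68 -0.63 17 0; 0.6 0.68 -0.63 18.1 0; 0.6 0.68 -0.63 18.2 0; 0.6 0.68 -0.63 18.2 0; 0 0.68 -0.63 18.2 0' 30 |tail -4
python3 -m creep '0 0 0 0 0; 0 0 0 0 0; 0 0 0 0 0; 0 0 0 0 0; 0 0 0 -4.5 0; 0 0 0 -9 0; 0 0 0 -14 0; 0 0 0 -18 0' 30
python3 - <<'E'
from h import *
c,s=np.cos(np.radians(4.9)),np.sin(np.radians(4.9))
st();plan([.4752+.057*c,.0567+.057*s,.36],4.9)
E
```

```text
tool_pos: [0.5993, -0.1917, 0.0099]
tcp_rot: [2.302, 2.087, 0.019]
wrist_force: [-0.4, -0.0, 1.1]
finger_gap: 0.547
time_s: 25.9
tool_pos: [0.5936, -0.1886, 0.1924]
tcp_rot: [2.3, 2.086, 0.021]
wrist_force: [1.2, 0.2, -1.3]
finger_gap: 0.32
t 25.9 pos [ 0.5936 -0.1886  0.1924] gap 0.32 F [ 1.2  0.2 -1.3] q [-0.42  0.33  1.45 -0.    1.32 -0.32]
R [[0.098, 0.995, 0.034], [0.995, -0.097, -0.018], [-0.015, 0.036, -0.999]]
shift [ 24.05  -7.97 -17.4 ] turn -10.5 q6 -0.32
```

```bash
cat >> h.py <<'E'
def tl():
    o=readout.get_obs();R=Rn.from_rotvec(o["tcp_rot"]).as_matrix();print("tilt zx,zy",np.round(R[:2,2],4))
E
python3 -m creep '0 1.5 0 -4.5 0; 0 4.5 -1 -9 -5; 0 8 -2.5 -13 -10.5; 0 12 -4 -16.5 -10.5; 0 16 -5.5 -17.4 -10.5; 0 20 -7 -17.4 -10.5; 0 24 -7.97 -17.4 -10.5; 0 24.05 -7.97 -17.4 -10.5' 30 |tail -4
python3 - <<'E'
from h import *
c,s=np.cos(np.radians(4.9)),np.sin(np.radians(4.9))
st();plan([.4752+.057*c,.0567+.057*s,.262],4.9)
E
```

```text
tool_pos: [0.5302, 0.0666, 0.3603]
tcp_rot: [2.094, 2.295, 0.019]
wrist_force: [0.3, -1.3, -2.1]
finger_gap: 0.319
t 26.7 pos [0.5302 0.0666 0.3603] gap 0.319 F [ 0.3 -1.3 -2.1] q [ 0.01  0.15  1.3  -0.01  1.66 -0.09]
R [[-0.091, 0.995, 0.034], [0.996, 0.092, -0.014], [-0.018, 0.033, -0.999]]
shift [-0.35 -0.18  9.84] turn 0.4 q6 -0.09
```

```bash
python3 -m creep '0 -0.35 -0.18 4 0; 0 -0.35 -0.18 8 0; 0 -0.35 -0.18 9.8 0; 0 -0.35 -0.18 9.8 0; 0.42 -0.35 -0.18 9.8 0; 0.5 -0.35 -0.18 8 0; 0.5 -0.35 -0.18 3.5 0; 0.5 -0.35 -0.18 -1.5 0' 30 |tail -4
python3 - <<'E'
from h import *
tl();snap("scene","s14");crop("s14","s14c",260,150,420,290,4)
E
```

```text
tool_pos: [0.5283, 0.0628, 0.378]
tcp_rot: [2.093, 2.294, 0.021]
wrist_force: [1.7, -0.1, 0.7]
finger_gap: 0.495
tilt zx,zy [ 0.0356 -0.0145]
```

View pics/s14c.png

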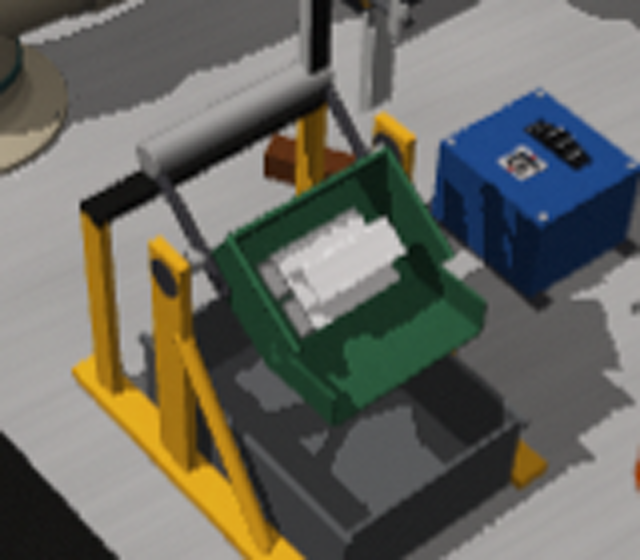

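```bash
python3 -m creep '0.3 0 1 -1 0; 0 0 2 -1 0; 0 0 2 -1 0; 0 0 2 -1 0; 0 0 2 -1 0; 0 0 2 -1 0; 0 0 2 -1 0; 0 0 2 -1 0' 30 |tail -4
python3 - <<'E'
from h import *
tl();snap("scene","s15");crop("s15","s15c",260,150,420,290,4)
snap("top","t15")
c,s=np.cos(np.radians(4.9)),np.sin(np.radians(4.9))
plan([.4752+.07*c,.0567+.07*s,.294],4.9);plan([.4752-.05*c,.0567-.05*s,.294],4.9)
E
```

```text
tool_pos: [0.551, 0.065, 0.3989]
tcp_rot: [2.084, 2.284, 0.039]
wrist_force: [0.9, 0.6, 0.2]
finger_gap: 0.004
tilt zx,zy [ 0.0533 -0.0145]
shift [ 0.03 -1.18 10.46] turn 0.4 q6 -0.09
shift [  0.1  -13.16   9.84] turn 0.4 q6 -0.09
```

View pics/s15c.png

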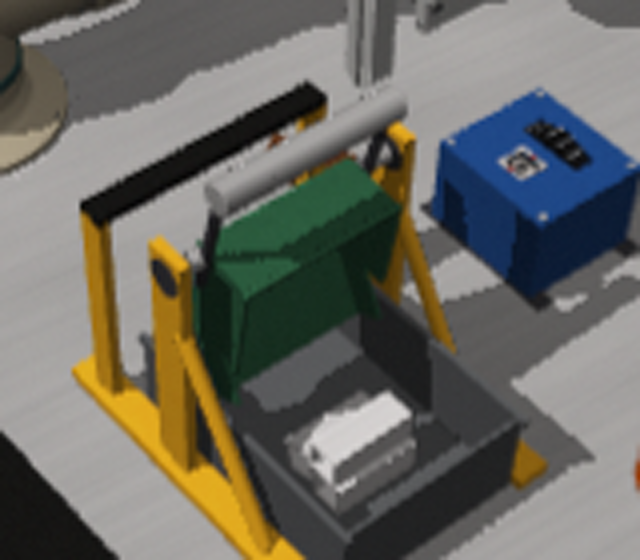

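```bash
python3 -m creep '0 0.03 -0.5 0 0; 0 0.03 -0.9 0 0; 0 0.03 -0.9 0 0; 0 0.03 -0.9 0 0; 0 0.03 -0.9 0 0; 0 0.03 -0.9 0 0; 0 0.03 -0.9 5 0; 0 0.03 -0.9 10 0' 30 |tail -4
python3 - <<'E'
from h import *
tl()
c,s=np.cos(np.radians(4.9)),np.sin(np.radians(4.9))
plan([.4752+.07*c,.0567+.07*s,.294],4.9);plan([.4752-.05*c,.0567-.05*s,.294],4.9)
E
```

```text
tool_pos: [0.5489, 0.063, 0.2992]
tcp_rot: [2.081, 2.281, 0.045]
wrist_force: [1.2, -0.3, -0.9]
finger_gap: 0.004
tilt zx,zy [ 0.0589 -0.0145]
shift [ 0.02 -0.42  0.49] turn 0.4 q6 -0.09
shift [  0.08 -12.4   -0.2 ] turn 0.4 q6 -0.09
```

```bash
python3 -m creep '0 0.02 -0.4 1.1 0; 0 0.03 -2.4 1 0; 0 0.04 -4.4 0.9 0; 0 0.05 -6.4 0.8 0; 0 0.06 -8.4 0.6 0; 0 0.07 -10 0.4 0; 0 0.08 -11.4 0.2 0; 0 0.08 -11.4 0.2 0' 30 |tail -4
python3 - <<'E'
from h import *
tl()
st();snap("scene","s16");crop("s16","s16c",260,150,420,290,4)
E
```

```text
tool_pos: [0.4342, 0.0533, 0.2911]
tcp_rot: [2.081, 2.281, 0.045]
wrist_force: [0.2, -0.0, -0.3]
finger_gap: 0.006
tilt zx,zy [ 0.0594 -0.0145]
t 30.05 pos [0.4342 0.0533 0.2911] gap 0.006 F [ 0.2 -0.  -0.3] q [-0.03 -0.01  1.64 -0.01  1.45 -0.12]
R [[-0.091, 0.994, 0.059], [0.996, 0.092, -0.015], [-0.02, 0.058, -0.998]]
```

View pics/s16c.png

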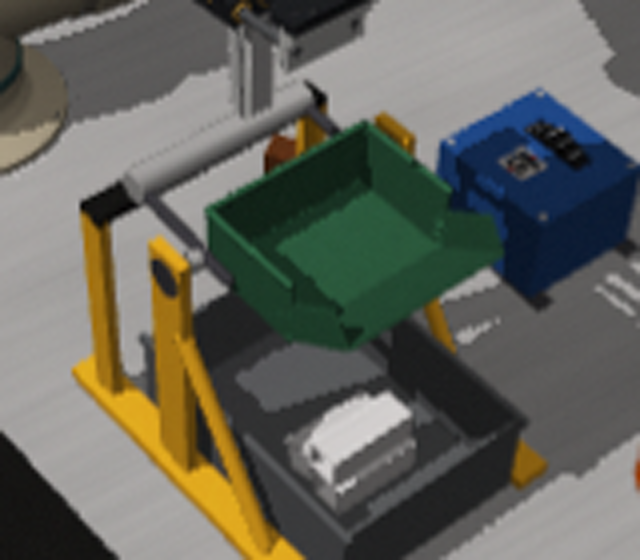

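```bash
python3 - <<'E'
from h import *
det();plan([.412,-.331,.32],1.4)
E
```

```text
d3010
px [437. 212.] n 342 xy 0.6134 -0.3165 size 80 31 jaw yaw -5.4
px [438. 250.] n 338 xy 0.512 -0.3204 size 30 80 jaw yaw 10.9
px [442. 287.] n 330 xy 0.4129 -0.3316 size 26 77 jaw yaw 1.4
shift [-38.1   -5.74  -2.49] turn 3.9 q6 -0.12
```

```bash
python3 -m creep '0.3 -3 0 -2 0; 0.6 -7.5 -1 -2.4 3.9; 0.6 -12.3 -2 -2.4 3.9; 0.6 -17 -3 -2.4 3.9; 0.6 -22 -4 -2.4 3.9; 0.6 -27 -5 -2 3.9; 0.6 -32 -5.5 -1 3.9; 0.6 -36.5 -5.7 1 3.9' 30 |tail -4
python3 -c "
from h import *
tl();plan([.4129,-.3312,.006],1.4)"
```

```text
tool_pos: [0.4137, -0.317, 0.2867]
tcp_rot: [2.156, 2.204, 0.049]
wrist_force: [0.7, 0.1, 0.8]
finger_gap: 0.596
tilt zx,zy [ 0.0633 -0.0175]
shift [-0.88 -1.88 28.02] turn -0.1 q6 -0.84
```

```bash
python3 -m creep '0.6 -0.88 -0.5 0 0; 0.6 -0.88 -0.5 2 0; 0.6 -0.88 -0.8 4 0; 0.6 -0.88 -1 8.5 0; 0.6 -0.88 -1.2 13 0; 0.6 -0.88 -1.4 17.5 0; 0.6 -0.88 -1.6 22 0; 0.6 -0.88 -1.7 26 0' 30 |tail -4
python3 -c "
from h import *
tl();plan([.4129,-.3312,.006],1.4);print(readout.get_obs()['qvel'])"
```

```text
tool_pos: [0.4137, -0.3303, 0.0247]
tcp_rot: [2.156, 2.205, 0.05]
wrist_force: [1.5, -0.1, -0.6]
finger_gap: 0.602
tilt zx,zy [ 0.0635 -0.0171]
shift [-0.06 -0.2   1.86] turn -0.1 q6 -0.89
[ 0.01296351  0.52480541  0.44193247  0.04081811 -0.98408777 -0.04197074]
```

```bash
python3 -m creep '0.6 -0.06 -0.2 1.7 0; 0.6 -0.06 -0.2 1.8 0; 0 -0.06 -0.2 1.8 0; 0 -0.06 -0.2 1.8 0; 0 -0.06 -0.2 1.8 0; 0 -0.06 -0.2 1.8 0; 0 -0.06 -0.2 1.8 0; 0 -0.06 -0.2 1.8 0' 30 |tail -4
python3 - <<'E'
from h import *
tl()
c,s=np.cos(np.radians(4.9)),np.sin(np.radians(4.9))
plan([.4752+.042*c,.0567+.042*s,.34],4.9)
E
```

```text
tool_pos: [0.4131, -0.3314, 0.007]
tcp_rot: [2.156, 2.204, 0.05]
wrist_force: [-0.4, 0.9, 3.5]
finger_gap: 0.323
tilt zx,zy [ 0.0641 -0.0177]
shift [ 38.29  13.38 -33.25] turn -3.6 q6 -0.89
```

```bash
python3 -m creep '0 0 0 -5 0; 0 1 0 -10 -3.6; 0 3 0.5 -14.5 -3.6; 0 5.5 1.5 -19 -3.6; 0 8.5 2.5 -23 -3.6; 0 11.5 3.5 -27 -3.6; 0 15 5 -30 -3.6; 0 18.5 6.2 -32 -3.6' 30 |tail -4
python3 - <<'E'
from h import *
tl()
c,s=np.cos(np.radians(4.9)),np.sin(np.radians(4.9))
plan([.4752+.042*c,.0567+.042*s,.34],4.9)
E
```

```text
tool_pos: [0.451, -0.1385, 0.3289]
tcp_rot: [2.084, 2.267, 0.048]
wrist_force: [-0.2, 0.4, -1.7]
finger_gap: 0.332
tilt zx,zy [ 0.0668 -0.019 ]
shift [19.23  8.32 -1.04] turn -0.1 q6 -0.54
```

```bash
python3 -m creep '0 4.5 2 -1 0; 0 9 4 -1 0; 0 13.5 6 -1 0; 0 18 7.9 -1 0; 0 19.2 8.3 -1 0; 0 19.2 8.3 -1 0; 0 19.2 8.3 -1 0; 0 19.2 8.3 -1 0' 30 |tail -4
python3 - <<'E'
from h import *
tl()
c,s=np.cos(np.radians(4.9)),np.sin(np.radians(4.9))
plan([.4752+.042*c,.0567+.042*s,.232],4.9)
E
```

```text
tool_pos: [0.5164, 0.0583, 0.3394]
tcp_rot: [2.086, 2.264, 0.046]
wrist_force: [1.0, 0.0, -1.7]
finger_gap: 0.327
tilt zx,zy [ 0.0661 -0.0201]
shift [ 0.46 -0.61 10.72] turn -0.2 q6 -0.09
```

```bash
python3 -m creep '0 0.46 -0.61 4 0; 0 0.46 -0.61 8 0; 0 0.46 -0.61 10.4 0; 0 0.46 -0.61 10.5 0; 0.45 0.46 -0.61 10.5 0; 0.45 0.46 -0.61 10.5 0; 0.45 0.3 -0.3 6 0; 0.5 0 0 2 0' 30 |tail -4
python3 - <<'E'
from h import *
tl();det();plan([.512,-.3204,.30],10.9)
snap("scene","s17");crop("s17","s17c",180,150,420,340,3)
E
```

```text
tool_pos: [0.5179, 0.0577, 0.3222]
tcp_rot: [2.086, 2.263, 0.048]
wrist_force: [0.3, -0.7, 1.1]
finger_gap: 0.494
tilt zx,zy [ 0.0681 -0.0201]
d3495
px [437. 212.] n 340 xy 0.6133 -0.3168 size 80 31 jaw yaw -5.4
px [438. 250.] n 338 xy 0.512 -0.3204 size 30 80 jaw yaw 10.9
shift [-37.48  -4.34   3.72] turn -6.2 q6 -0.09
```

View pics/s17c.png

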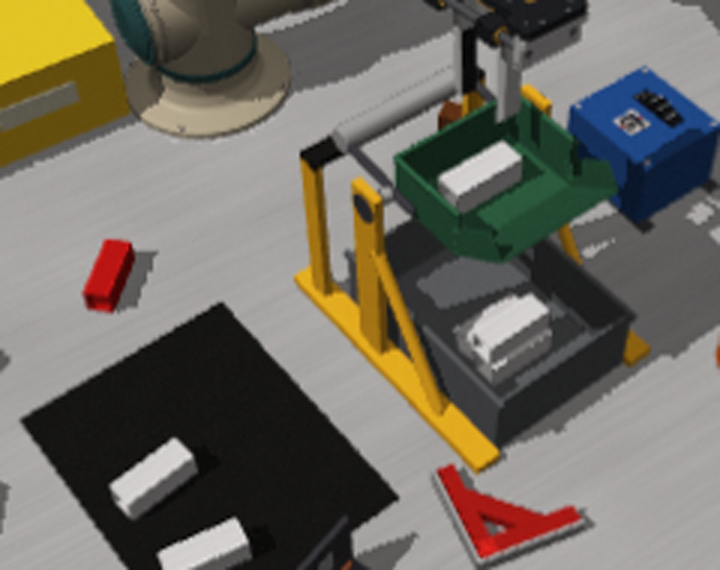

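```bash
python3 -m creep '0.5 -4.5 -0.4 -0.5 0; 0.6 -9.3 -1 -0.5 -3; 0.6 -14 -1.6 -0.5 -6.2; 0.6 -19 -2.2 -0.5 -6.2; 0.6 -24 -2.8 0 -6.2; 0.6 -29 -3.4 1 -6.2; 0.6 -33.5 -3.9 3 -6.2; 0.6 -36.5 -4.3 6 -6.2' 30 |tail -4
python3 -c "
from h import *
tl();plan([.512,-.3204,.006],10.9)"
```

```text
tool_pos: [0.5141, -0.3155, 0.2771]
tcp_rot: [1.95, 2.354, 0.055]
wrist_force: [0.8, 0.3, -0.1]
finger_gap: 0.605
tilt zx,zy [ 0.0879 -0.0263]
shift [ 0.7  -2.51 26.99] turn -0.1 q6 -0.88
```

```bash
python3 -m creep '0.6 0.7 -0.3 1 0; 0.6 0.7 -0.6 2 0; 0.6 0.7 -0.9 4 0; 0.6 0.7 -1.2 8 0; 0.6 0.7 -1.5 12 0; 0.6 0.7 -1.7 15 0; 0.6 0.7 -1.7 19 0; 0.6 0.7 -1.7 23 0' 30 |tail -4
python3 -c "
from h import *
tl();snap('top','x1');tl();print(readout.get_obs()['qvel'].round(2) if hasattr(readout.get_obs()['qvel'],'round') else readout.get_obs()['qvel']);plan([.512,-.3204,.006],10.9)"
```

```text
tool_pos: [0.5179, -0.3182, 0.047]
tcp_rot: [1.945, 2.351, 0.055]
wrist_force: [0.0, 0.6, -0.5]
finger_gap: 0.602
tilt zx,zy [ 0.0916 -0.0291]
tilt zx,zy [ 0.0818 -0.0211]
[-0.   -0.03 -0.01 -0.01  0.19  0.  ]
shift [-0.35 -0.58  3.39] turn -0.0 q6 -0.9
```

```bash
python3 -m creep '0.6 -0.35 -0.58 2 0; 0.6 -0.35 -0.58 3.2 0; 0.6 -0.35 -0.58 3.25 0; 0 -0.35 -0.58 3.25 0; 0 -0.35 -0.58 3.25 0; 0 -0.35 -0.58 3.25 0; 0 -0.35 -0.58 3.25 0; 0 -0.35 -0.58 3.25 0' 30 |tail -4
python3 - <<'E'
from h import *
tl()
c,s=np.cos(np.radians(4.9)),np.sin(np.radians(4.9))
plan([.4752+.070*c,.0567+.07*s,.34],4.9)
E
```

```text
tool_pos: [0.5126, -0.3208, 0.0087]
tcp_rot: [1.952, 2.359, 0.055]
wrist_force: [-0.9, 0.3, 6.6]
finger_gap: 0.331
tilt zx,zy [ 0.0836 -0.0224]
shift [ 35.81  12.96 -33.59] turn 6.0 q6 -0.92
```

```bash
python3 -m creep '0 0 0 -4.5 0; 0 1 0 -9 3; 0 3 0.5 -13.5 6; 0 5.5 1.5 -18 6; 0 8.5 2.5 -22 6; 0 11.5 3.5 -26 6; 0 15 5 -29.5 6; 0 18.5 6.2 -32.5 6' 30 |tail -4
python3 - <<'E'
from h import *
tl()
c,s=np.cos(np.radians(4.9)),np.sin(np.radians(4.9))
plan([.4752+.07*c,.0567+.07*s,.34],4.9)
E
```

```text
tool_pos: [0.5112, -0.1219, 0.3296]
tcp_rot: [2.075, 2.254, 0.062]
wrist_force: [1.1, -0.8, -1.9]
finger_gap: 0.329
tilt zx,zy [ 0.0841 -0.0227]
shift [18.09  4.98 -1.17] turn -0.1 q6 -0.46
```

```bash
python3 -m creep '0 4.5 1.2 -1.2 0; 0 9 2.5 -2 0; 0 13.5 3.7 -3 0; 0 18 4.7 -4 0; 0 18.1 4.7 -4 0; 0 18.1 4.7 -4 0; 0 18.1 4.6 0.5 0; 0 18.1 4.5 5 0' 30 |tail -4
python3 - <<'E'
from h import *
tl()
snap("top","x2")
c,s=np.cos(np.radians(4.9)),np.sin(np.radians(4.9))
tl();plan([.4752+.07*c,.0567+.07*s,.255],4.9)
E
```

```text
tool_pos: [0.5459, 0.0593, 0.2778]
tcp_rot: [2.075, 2.25, 0.064]
wrist_force: [2.4, -1.3, -1.9]
finger_gap: 0.325
tilt zx,zy [ 0.0872 -0.0239]
tilt zx,zy [ 0.0655 -0.024 ]
shift [0.35 0.58 1.21] turn -0.2 q6 -0.08
```

```bash
python3 -m creep '0 0.35 0.5 0.6 0; 0 0.35 0.5 1.2 0; 0.45 0.35 0.5 1.2 0; 0.45 0.35 0.5 1.2 0; 0.5 0.3 0.3 -3 0; 0.5 0.2 0 -7 0; 0.5 0.2 0 -9 0; 0.5 0.2 0 -9 0' 30 |tail -4
python3 - <<'E'
from h import *
tl();det();tl();plan([.6133,-.3168,.30],-5.4)
snap("scene","s18");crop("s18","s18c",180,150,420,340,3)
E
```

```text
tool_pos: [0.5348, 0.0632, 0.3625]
tcp_rot: [2.08, 2.255, 0.053]
wrist_force: [-1.5, 0.7, 0.3]
finger_gap: 0.504
tilt zx,zy [ 0.0772 -0.024 ]
d3995
px [437. 212.] n 345 xy 0.6131 -0.3164 size 81 32 jaw yaw -5.4
tilt zx,zy [ 0.0723 -0.024 ]
shift [-38.31   4.4    7.43] turn 10.1 q6 -0.08
```

View pics/s18c.png

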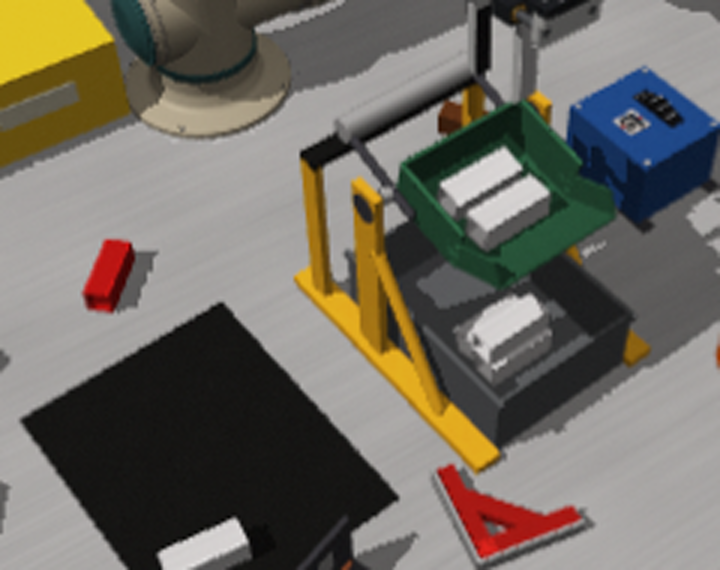

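```bash
python3 -m creep '0.6 -4.5 0 0 4; 0.6 -9.3 0.5 0 8; 0.6 -14 1.2 0 10.1; 0.6 -19 1.8 0.5 10.1; 0.6 -24 2.4 1 10.1; 0.6 -29 3 2 10.1; 0.6 -33.5 3.6 4 10.1; 0.6 -37 4.2 7 10.1' 30 |tail -4
python3 -c "
from h import *
tl();plan([.6132,-.3166,.006],-5.4)"
```

```text
tool_pos: [0.6092, -0.307, 0.3005]
tcp_rot: [2.278, 2.067, 0.053]
wrist_force: [0.5, 1.1, 0.4]
finger_gap: 0.598
tilt zx,zy [ 0.0692 -0.0253]
shift [-0.37 -1.61 29.42] turn -0.1 q6 -0.48
```

```bash
python3 -m creep '0.6 -0.37 -0.4 2 0; 0.6 -0.37 -0.5 4 0; 0.6 -0.37 -0.7 7 0; 0.6 -0.37 -0.8 10 0; 0.6 -0.37 -0.9 13 0; 0.6 -0.37 -1 17 0; 0.6 -0.37 -1.2 21 0; 0.6 -0.37 -1.4 25 0' 30 |tail -4
python3 -c "
from h import *
tl();snap('top','x3');tl();plan([.6132,-.3166,.006],-5.4)"
```

```text
tool_pos: [0.611, -0.3149, 0.047]
tcp_rot: [2.28, 2.068, 0.052]
wrist_force: [-0.4, -0.0, 0.4]
finger_gap: 0.603
tilt zx,zy [ 0.0669 -0.024 ]
tilt zx,zy [ 0.0557 -0.0167]
shift [-0.33  0.51  3.38] turn -0.2 q6 -0.5
```

```bash
python3 -m creep '0.6 -0.33 0.51 2 0; 0.6 -0.33 0.51 3.2 0; 0.6 -0.33 0.51 3.25 0; 0 -0.33 0.51 3.25 0; 0 -0.33 0.51 3.25 0; 0 -0.33 0.51 3.25 0; 0 -0.33 0.51 3.25 0; 0 -0.33 0.51 3.25 0' 30 |tail -4
python3 - <<'E'
from h import *
tl()
c,s=np.cos(np.radians(4.9)),np.sin(np.radians(4.9))
plan([.4752+.057*c,.0567+.057*s,.36],4.9)
E
```

```text
tool_pos: [0.6138, -0.3168, 0.0083]
tcp_rot: [2.288, 2.076, 0.047]
wrist_force: [0.5, 1.1, 2.5]
finger_gap: 0.324
tilt zx,zy [ 0.0573 -0.0176]
shift [ 36.43  -9.72 -36.24] turn -10.5 q6 -0.5
```

```bash
python3 -m creep '0 0 0 -4.5 0; 0 1 0 -9 -3; 0 3 -0.5 -13.5 -7; 0 5.5 -1.2 -18 -10.5; 0 8.5 -2 -22 -10.5; 0 11.5 -2.8 -26 -10.5; 0 15 -3.6 -29.5 -10.5; 0 18.5 -4.6 -32.5 -10.5' 30 |tail -4
python3 - <<'E'
from h import *
tl()
c,s=np.cos(np.radians(4.9)),np.sin(np.radians(4.9))
plan([.4752+.057*c,.0567+.057*s,.36],4.9)
E
```

```text
tool_pos: [0.5668, -0.1218, 0.3288]
tcp_rot: [2.088, 2.274, 0.04]
wrist_force: [1.7, 0.6, -1.6]
finger_gap: 0.324
tilt zx,zy [ 0.0574 -0.0177]
shift [18.49 -1.73 -3.64] turn 0.0 q6 -0.42
```

```bash
python3 -m creep '0 4.5 -0.4 -2 0; 0 9 -0.9 -4 0; 0 13.5 -1.4 -5 0; 0 18 -1.7 -5.5 0; 0 18.5 -1.73 -5.5 0; 0 18.5 -1.73 -5.5 0; 0 18.5 -1.73 -1.5 0; 0 18.5 -1.73 2.5 0' 30 |tail -4
python3 - <<'E'
from h import *
tl()
snap("scene","x4");crop("x4","x4c",260,150,420,290,4)
c,s=np.cos(np.radians(4.9)),np.sin(np.radians(4.9))
tl();plan([.4752+.057*c,.0567+.057*s,.265],4.9)
E
```

```text
tool_pos: [0.5365, 0.059, 0.2983]
tcp_rot: [2.088, 2.27, 0.041]
wrist_force: [2.8, 1.6, 33.4]
finger_gap: 0.32
tilt zx,zy [ 0.0603 -0.019 ]
tilt zx,zy [ 0.0509 -0.019 ]
shift [ 0.36 -0.34  2.57] turn -0.1 q6 -0.09
```

View pics/x4c.png

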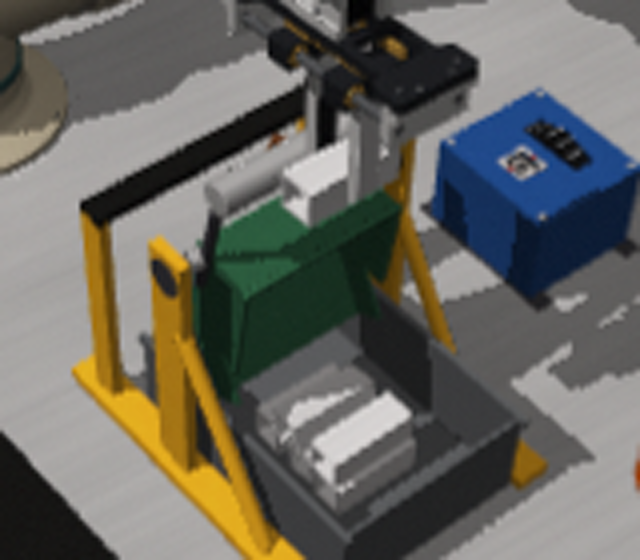

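```bash
python3 -m creep '0 0 0 -2 0; 0 0 0 -5 0; 0 0 0 -8 0; 0 0 0 -8 0; 0 0 0 -8 0; 0 0 0 -8 0; 0 0 0 -8 0; 0 0 0 -8 0' 30 |tail -4
python3 - <<'E'
from h import *
tl()
plan([.51,-.22,.30],4.9);plan([.51,-.22,.015],4.9)
snap("scene","x5");crop("x5","x5c",260,130,420,290,4)
E
```

```text
tool_pos: [0.5299, 0.0601, 0.3696]
tcp_rot: [2.094, 2.276, 0.029]
wrist_force: [0.2, -0.1, -2.1]
finger_gap: 0.324
tilt zx,zy [ 0.0486 -0.019 ]
shift [-27.58  -4.65   7.39] turn -0.1 q6 -0.09
shift [-26.92  -5.98  35.85] turn -0.1 q6 -0.09
```

View pics/x5c.png

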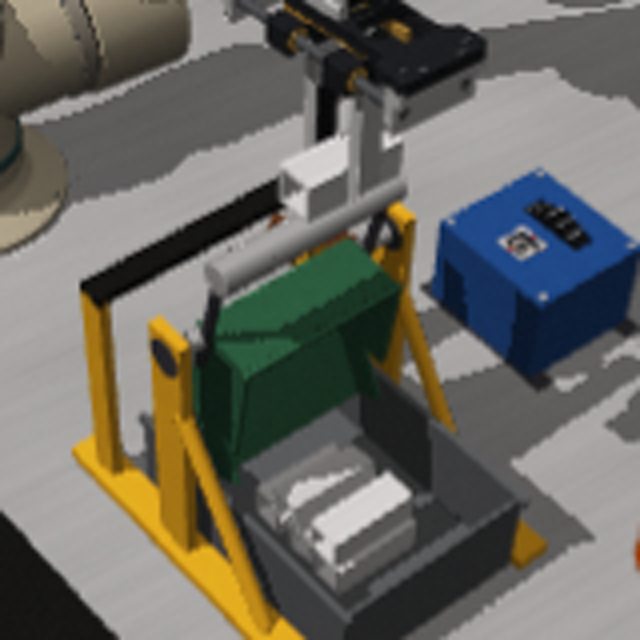

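```bash
python3 -m creep '0 -4.5 -0.8 0 0; 0 -9.3 -1.6 0 0; 0 -14 -2.4 0 0; 0 -18.7 -3.2 1 0; 0 -23 -4 3 0; 0 -26.5 -4.6 6 0; 0 -27.5 -4.8 10.5 0; 0 -27.5 -5 15 0' 30 |tail -4
python3 -c "
from h import *
tl();plan([.51,-.22,.012],4.9)"
```

```text
tool_pos: [0.5104, -0.2234, 0.2226]
tcp_rot: [2.096, 2.271, 0.029]
wrist_force: [0.5, 0.1, -1.4]
finger_gap: 0.321
tilt zx,zy [ 0.0504 -0.0208]
shift [ 0.86 -1.04 21.02] turn -0.3 q6 -0.63
```

```bash
python3 -m creep '0 0.8 -0.5 5 0; 0 0.86 -0.8 10 0; 0 0.86 -1 14.5 0; 0 0.86 -1.04 18.5 0; 0 0.86 -1.04 20.3 0; 0 0.86 -1.04 21 0; 0.6 0.86 -1.04 21 0; 0.6 0.86 -1.04 21 0' 30 |tail -4
python3 -m creep '0.6 0 0 0 0; 0.6 0 0 -3 0; 0.6 0 0 -8 0; 0.6 0 0 -13 0; 0 0 0 -18 0; 0 0 0 -23 0; 0 0 0 -27 0; 0 0 0 -32 0' 30 |tail -4
python3 - <<'E'
from h import *
tl()
c,s=np.cos(np.radians(4.9)),np.sin(np.radians(4.9))
plan([.4752+.07*c,.0567+.07*s,.36],4.9);plan([.4752+.07*c,.0567+.07*s,.29],4.9)
E
```

```text
tool_pos: [0.5113, -0.2208, 0.0136]
tcp_rot: [2.093, 2.269, 0.03]
wrist_force: [0.4, 0.5, 0.7]
finger_gap: 0.459
tool_pos: [0.4935, -0.2131, 0.3362]
tcp_rot: [2.092, 2.268, 0.031]
wrist_force: [0.5, -0.9, 0.6]
finger_gap: 0.294
tilt zx,zy [ 0.0549 -0.0235]
shift [27.    7.48 -2.74] turn -0.2 q6 -0.62
shift [27.2   7.11  4.25] turn -0.2 q6 -0.62
```

```bash
python3 -m creep '0 4.5 2 -1.5 0; 0 9.3 3.5 -2.7 0; 0 14 5 -2.7 0; 0 19 6.2 -2.7 0; 0 24 7.2 -2.7 0; 0 27 7.5 -2.7 0; 0 27.1 7.3 1 0; 0 27.2 7.1 4.3 0' 30 |tail -4
python3 - <<'E'
from h import *
tl();det();tl()
c,s=np.cos(np.radians(4.9)),np.sin(np.radians(4.9))
plan([.4752+.07*c,.0567+.07*s,.289],4.9);plan([.4752-.045*c,.0567-.045*s,.291],4.9)
E
```

```text
tool_pos: [0.5454, 0.0644, 0.2911]
tcp_rot: [2.085, 2.268, 0.037]
wrist_force: [0.4, 0.3, -0.2]
finger_gap: 0.008
tilt zx,zy [ 0.0607 -0.0233]
d4820
px [400. 250.] n 335 xy 0.5081 -0.2191 size 30 79 jaw yaw 4.4
tilt zx,zy [ 0.047  -0.0235]
shift [-0.15  0.39 -0.45] turn -0.1 q6 -0.07
shift [ -0.2  -11.09  -1.17] turn -0.1 q6 -0.07
```

```bash
python3 -m creep '0 -0.15 0 -0.3 0; 0 -0.16 -2 -0.5 0; 0 -0.17 -4 -0.6 0; 0 -0.18 -6 -0.8 0; 0 -0.19 -8 -0.9 0; 0 -0.2 -10 -1.1 0; 0 -0.2 -11.1 -1.2 0; 0 -0.2 -11.1 -1.2 0' 30 |tail -4
python3 - <<'E'
from h import *
tl();snap("scene","s19");tl();crop("s19","s19c",180,150,420,340,3);plan([.5081,-.2191,.30],4.4)
E
```

```text
tool_pos: [0.4302, 0.0525, 0.2938]
tcp_rot: [2.092, 2.271, 0.027]
wrist_force: [-0.4, -0.4, 0.4]
finger_gap: 0.006
tilt zx,zy [ 0.0516 -0.0235]
tilt zx,zy [ 0.0514 -0.0235]
shift [-27.71   5.46   0.36] turn 0.3 q6 -0.1
```

View pics/s19c.png

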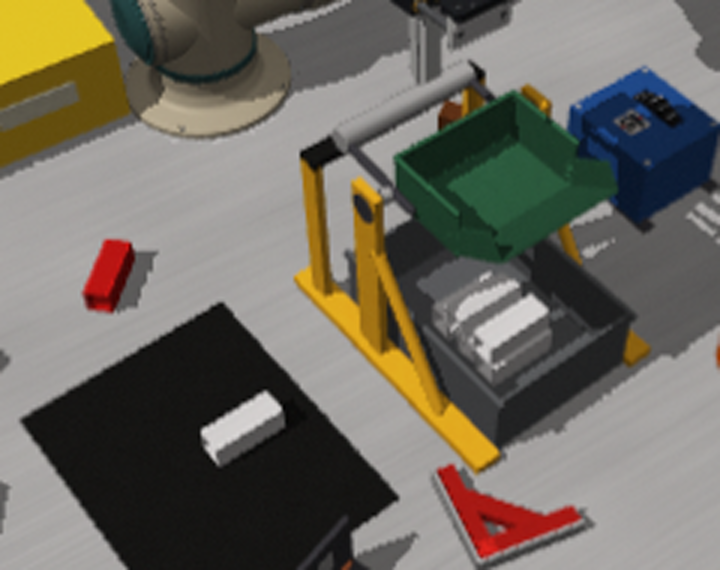

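```bash
python3 -m creep '0.3 -4 0 -2 0; 0.6 -8.7 1 -3 0; 0.6 -13.4 2 -3 0; 0.6 -18 3.2 -2 0; 0.6 -22.5 4.3 0 0; 0.6 -26.5 5.2 3 0; 0.6 -27.7 5.2 7 0; 0.6 -27.7 5 11.5 0' 30 |tail -4
python3 -c "
from h import *
tl();snap('top','x6');tl();plan([.5081,-.2191,.007],4.4)"
```

```text
tool_pos: [0.5119, -0.2261, 0.1877]
tcp_rot: [2.092, 2.265, 0.027]
wrist_force: [-0.2, -0.6, -0.2]
finger_gap: 0.593
tilt zx,zy [ 0.0548 -0.0264]
tilt zx,zy [ 0.0391 -0.0166]
shift [ 0.57 -0.39 17.18] turn 0.2 q6 -0.63
```

```bash
python3 -m creep '0.6 0.57 -0.39 4.5 0; 0.6 0.57 -0.39 9 0; 0.6 0.57 -0.39 13.5 0; 0.6 0.57 -0.39 16.5 0; 0.6 0.57 -0.39 17.1 0; 0.6 0.57 -0.39 17.1 0; 0 0.57 -0.39 17.1 0; 0 0.57 -0.39 17.1 0' 30 |tail -4
python3 -m creep '0 0 0 0 0; 0 0 0 0 0; 0 0 0 0 0; 0 0 0 -4.5 0; 0 0 0 -9 0; 0 0 0 -14 0; 0 0 0 -18 0; 0 0 0 -22 0' 30 |tail -4
python3 - <<'E'
from h import *
tl()
c,s=np.cos(np.radians(4.9)),np.sin(np.radians(4.9))
plan([.4752+.04*c,.0567+.04*s,.36],4.9)
E
```

```text
tool_pos: [0.5099, -0.2201, 0.01]
tcp_rot: [2.101, 2.276, 0.024]
wrist_force: [0.7, -0.3, -0.4]
finger_gap: 0.466
tool_pos: [0.5, -0.2156, 0.2321]
tcp_rot: [2.1, 2.275, 0.024]
wrist_force: [0.4, 0.3, -2.0]
finger_gap: 0.318
tilt zx,zy [ 0.044  -0.0193]
shift [ 27.07   4.25 -13.24] turn -0.3 q6 -0.62
```

```bash
python3 -m creep '0 3 0 -4 0; 0 6.5 0.5 -8 0; 0 10.5 1.2 -11 0; 0 15 2 -13 0; 0 19.7 2.8 -13.2 0; 0 24.3 3.8 -13.2 0; 0 27 4.25 -13.2 0; 0 27.07 4.25 -13.2 0' 30 |tail -4
python3 - <<'E'
from h import *
tl()
snap("scene","x7");crop("x7","x7c",260,130,420,290,4)
c,s=np.cos(np.radians(4.9)),np.sin(np.radians(4.9))
plan([.4752+.04*c,.0567+.04*s,.230],4.9)
E
```

```text
tool_pos: [0.5145, 0.0637, 0.3596]
tcp_rot: [2.095, 2.281, 0.026]
wrist_force: [-0.0, -0.5, -1.9]
finger_gap: 0.318
tilt zx,zy [ 0.0438 -0.0172]
shift [ 0.14 -0.5  12.95] turn -0.1 q6 -0.09
```

View pics/x7c.png

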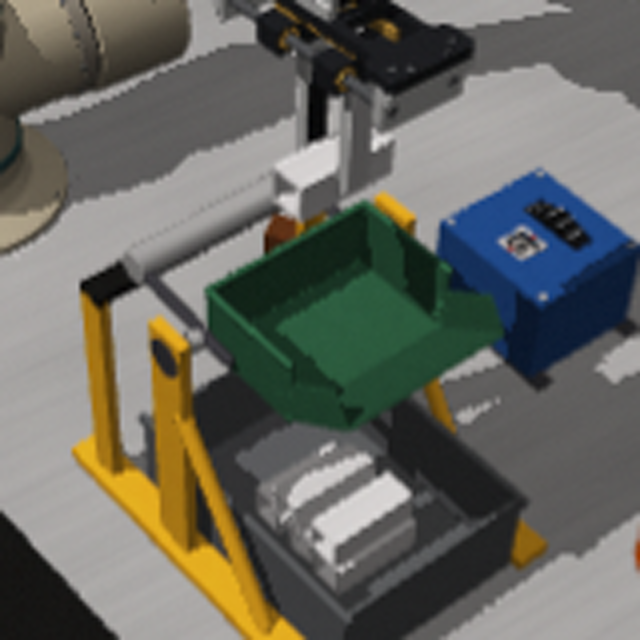

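```bash
python3 -m creep '0 0.14 -0.5 4.5 0; 0 0.14 -0.5 9 0; 0 0.14 -0.5 12 0; 0 0.14 -0.5 12.8 0; 0 0.14 -0.5 12.8 0; 0.45 0.14 -0.5 12.8 0; 0.45 0.14 -0.5 12.8 0; 0.45 0.14 -0.5 12.8 0' 30 |tail -4
python3 -m creep '0.45 0 0 -3 0; 0.45 0 0 -7 0; 0.45 0 0 -11 0; 0.45 0 0 -14 0; 0.4 0 0 -14 0; 0.3 0 0 -14 0; 0.3 0 0 -14 0; 0.3 0 0 -14 0' 15 |tail -4
python3 - <<'E'
from h import *
tl();det()
snap("scene","x8");crop("x8","x8c",180,150,420,340,3)
plan([.4250,.378,.36],93.65);plan([.4250,.378,.16],93.65);plan([.4294,.379,.096],93.65)
E
```

```text
tool_pos: [0.5162, 0.06, 0.2335]
tcp_rot: [2.095, 2.276, 0.028]
wrist_force: [-0.5, 0.5, -0.2]
finger_gap: 0.446
tool_pos: [0.5089, 0.0627, 0.3719]
tcp_rot: [2.096, 2.278, 0.025]
wrist_force: [-0.4, -0.1, 0.1]
finger_gap: 0.298
tilt zx,zy [ 0.0448 -0.0195]
d5400
shift [32.13 -5.8   0.22] turn -88.9 q6 -0.08
shift [32.59 -6.67 20.19] turn -88.9 q6 -0.08
shift [32.81 -6.5  26.6 ] turn -88.9 q6 -0.08
```

View pics/x8c.png

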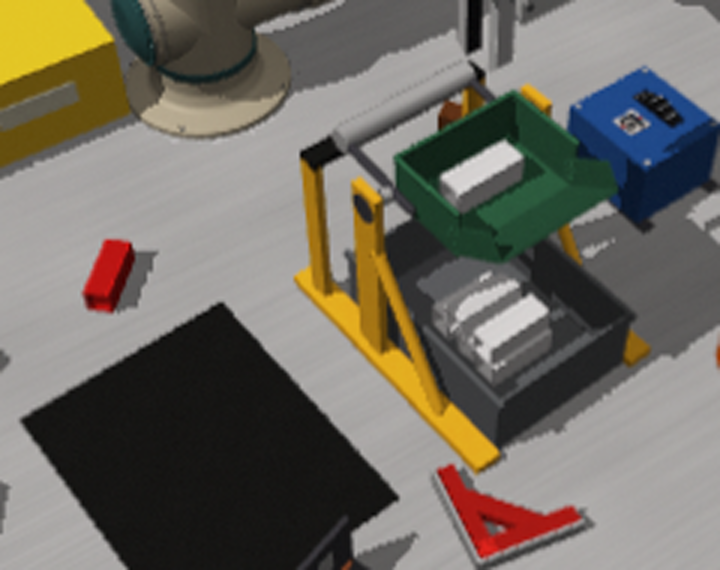

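```bash
python3 -m creep '0.3 4 -0.7 0 -8.3; 0.3 8 -1.4 0 -16.6; 0.3 12 -2.1 0 -25; 0.3 16 -2.8 0 -33.3; 0.3 20.5 -3.6 0 -41.6; 0.3 25 -4.5 0 -50; 0.3 29 -5.3 2 -58; 0.3 32 -5.8 5 -66.3' 15 |tail -4
python3 - <<'E'
from h import *
tl();plan([.4294,.379,.16],93.65)
E
```

```text
tool_pos: [0.4269, 0.3788, 0.3127]
tcp_rot: [0.497, 3.051, -0.014]
wrist_force: [0.4, -0.2, -0.8]
finger_gap: 0.299
tilt zx,zy [ 0.0479 -0.0167]
shift [ 0.55  0.11 15.26] turn -22.1 q6 -0.62
```

```bash
python3 -m creep '0.3 0.5 0.1 0 -8; 0.3 0.5 0.1 0 -16; 0.3 0.5 0.1 0 -22.1; 0.3 0.5 0.1 2 -22.1; 0.3 0.5 0.1 5 -22.1; 0.3 0.5 0.1 8 -22.1; 0.3 0.5 0.1 12 -22.1; 0.3 0.5 0.1 16.5 -22.1' 15 |tail -4
python3 - <<'E'
from h import *
tl();snap("scene","x9");tl();plan([.4424,.3797,.0955],93.65);crop("x9","x9c",360,150,440,230,8)
E
```

```text
tool_pos: [0.4308, 0.3788, 0.1466]
tcp_rot: [-0.097, 3.091, -0.026]
wrist_force: [-0.0, 1.4, -0.6]
finger_gap: 0.297
tilt zx,zy [ 0.0494 -0.0155]
tilt zx,zy [ 0.0361 -0.0253]
shift [-1.52  0.49  4.31] turn -0.1 q6 -0.99
```

View pics/x9c.png

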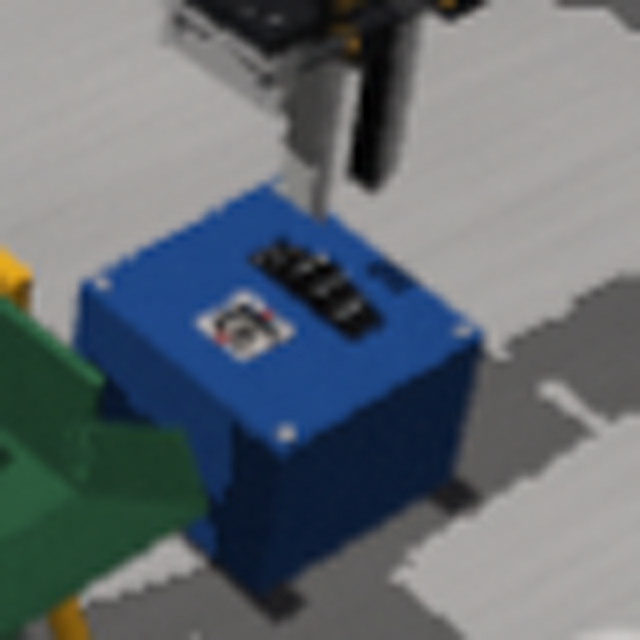

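```bash
python3 -m creep '0.3 -1 0.3 1 0; 0.3 -1.52 0.49 2.5 0; 0.3 -1.52 0.49 4 0; 0.3 -1.52 0.49 4.28 0; 0.3 -1.52 0.49 4.28 0; 0 -1.52 0.49 4.28 0; 0 -1.52 0.49 4.28 0; 0 -1.52 0.49 4.28 0' 15 |tail -4
python3 -m creep '0 0.4 0 -0.07 0; 0 0.9 0 -0.12 0; 0 1.3 0 -0.14 0; 0 1.7 0 -0.12 0; 0 2.2 0 -0.07 0; 0 2.6 0 0 0; 0 2.6 0 0 0; 0 2.6 0 0 0' 15 | tail -4
python3 -c "
from h import *
tl();plan([.4424,.3797,.0957],93.65);plan([.4164,.3782,.0957],93.65)"
```

```text
tool_pos: [0.4433, 0.3801, 0.0971]
tcp_rot: [-0.098, 3.102, -0.039]
wrist_force: [-0.4, -0.7, 1.6]
finger_gap: 0.189
tool_pos: [0.4164, 0.3783, 0.0956]
tcp_rot: [-0.098, 3.104, -0.04]
wrist_force: [2.9, 0.2, -7.0]
finger_gap: 0.192
tilt zx,zy [ 0.0367 -0.0246]
shift [-2.6  -0.02  0.08] turn -0.1 q6 -0.97
shift [ 0.   -0.01 -0.01] turn -0.1 q6 -0.97
```

```bash
python3 -m creep '0.3 0 0 0 0; 0.3 -2.6 0 0.05 0; 0 -2.6 0 0.05 0; 0 -2.6 0 0.05 0; 0 -1.9 0 -0.08 0; 0 -1.2 0 -0.12 0; 0 -0.5 0 -0.07 0; 0 0 0 -0.03 0' 15 |tail -4
python3 -c "
from h import *
tl();plan([.4424,.3797,.0957],93.65);plan([.4164,.3782,.0957],93.65)"
```

```text
tool_pos: [0.4153, 0.3783, 0.0955]
tcp_rot: [-0.099, 3.104, -0.04]
wrist_force: [5.0, 0.3, -7.0]
finger_gap: 0.193
tilt zx,zy [ 0.0369 -0.0245]
shift [-2.71 -0.03  0.07] turn -0.0 q6 -0.97
shift [-0.11 -0.02 -0.02] turn -0.0 q6 -0.97
```

```bash
python3 -m creep '0.3 0 0 0 0; 0.3 -2.7 0 0.05 0; 0 -2.7 0 0.05 0; 0 -2.7 0 0.05 0; 0 -2 0 -0.08 0; 0 -1.3 0 -0.12 0; 0 -0.6 0 -0.07 0; 0 -0.2 0 -0.03 0' 15 |tail -4
python3 -m creep '0.3 0 0 0 0; 0.3 -2.6 0 0.05 0; 0 -2.6 0 0.05 0; 0 -2.6 0 0.05 0; 0 -1.9 0 -0.08 0; 0 -1.2 0 -0.12 0; 0 -0.5 0 -0.07 0; 0 -0.1 0 -0.03 0' 15 |tail -4
python3 -m creep '0.3 0 0 0 0; 0.3 0 0 0 0; 0.3 0 0 -1.5 0; 0.3 0 4 -2.5 0; 0.3 0 8.5 -2.5 0; 0.3 0 11 -2.5 0; 0.3 0 11 -2.5 0; 0.3 0 11 -2.5 0' 15 |tail -4
python3 -c "
from h import *
tl();snap('top','t20');plan([.4424,.3797,.0957],93.65);plan([.4164,.3782,.0957],93.65);wz(['top0','t7','t20'],'pics/w1.png')"
```

```text
tool_pos: [0.4161, 0.3783, 0.0954]
tcp_rot: [-0.1, 3.104, -0.04]
wrist_force: [4.0, 0.3, -5.8]
finger_gap: 0.192
tool_pos: [0.4157, 0.3783, 0.096]
tcp_rot: [-0.101, 3.104, -0.04]
wrist_force: [2.9, 0.5, 1.5]
finger_gap: 0.187
tool_pos: [0.4069, 0.488, 0.117]
tcp_rot: [-0.102, 3.106, -0.043]
wrist_force: [-0.6, -0.6, -0.7]
finger_gap: 0.296
tilt zx,zy [ 0.0345 -0.0268]
shift [ -2.75 -10.91   2.57] turn 0.0 q6 -0.83
shift [ -0.15 -10.89   2.48] turn 0.0 q6 -0.83
```

View pics/w1.png

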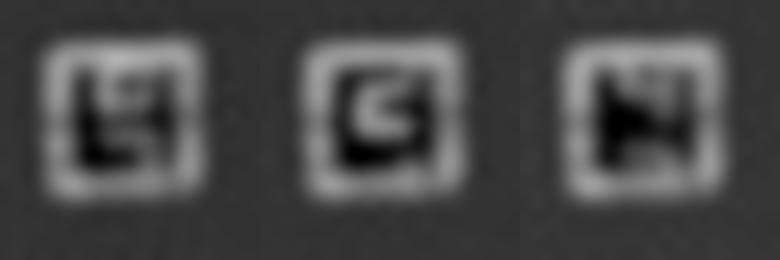

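```bash
python3 -m creep '0.3 -1 -5 0 0; 0.3 -2.15 -10 0 0; 0.3 -2.15 -10.91 1 0; 0.3 -2.15 -10.91 2.5 0; 0.3 -2.15 -10.91 2.5 0; 0 -2.15 -10.91 2.5 0; 0 -2.15 -10.91 2.5 0; 0 -2.15 -10.91 2.5 0' 15 |tail -4
python3 -m creep '0 0.4 0 -0.03 0; 0 0.8 0 -0.05 0; 0 1.2 0 -0.04 0; 0 1.4 0 -0.03 0; 0 1.4 0 -0.03 0; 0 1.4 0 -0.03 0; 0.3 1.4 0 -0.03 0; 0.3 1.4 0 -0.03 0' 15 |tail -4
python3 -m creep '0.3 0 0 0 0; 0.3 0 0 -1.5 0; 0.3 0 4 -2.5 0; 0.3 0 8.5 -2.5 0; 0.3 0 11 -2.5 0; 0.3 0 11 -2.5 0; 0.3 0 11 -2.5 0; 0.3 0 11 -2.5 0' 15 |tail -4
python3 -c "
from h import *
tl();snap('top','t21');plan([.4424,.3797,.0957],93.65);plan([.4164,.3782,.0957],93.65);wz(['t10','t20','t21'],'pics/w1.png')"
```

```text
tool_pos: [0.4363, 0.3796, 0.0965]
tcp_rot: [-0.102, 3.105, -0.043]
wrist_force: [0.2, -0.0, -0.2]
finger_gap: 0.189
tool_pos: [0.4219, 0.3791, 0.0974]
tcp_rot: [-0.101, 3.106, -0.042]
wrist_force: [0.2, 0.3, 0.8]
finger_gap: 0.295
tool_pos: [0.4137, 0.4883, 0.1195]
tcp_rot: [-0.101, 3.107, -0.043]
wrist_force: [0.6, 0.4, 0.0]
finger_gap: 0.301
tilt zx,zy [ 0.034  -0.0267]
shift [ -2.07 -10.93   2.77] turn 0.0 q6 -0.83
shift [  0.53 -10.92   2.69] turn 0.0 q6 -0.83
```

View pics/w1.png

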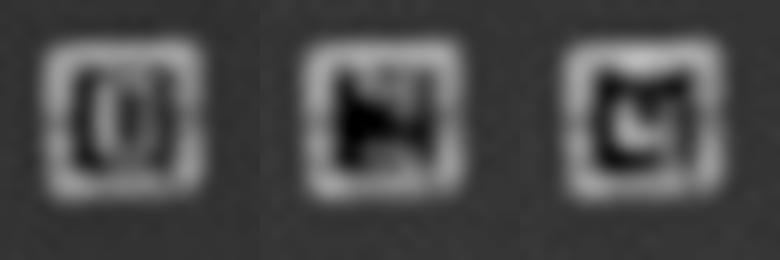

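```bash
cat > dm.py <<'E'
from h import *
from scipy.ndimage import gaussian_filter
from functools import lru_cache
PX=0.25 # mm
@lru_cache(None)
def glyph(d,font,hmm,asp,th):
    big=np.zeros((300,300),np.uint8);cv2.putText(big,str(d),(60,220),font,6.0,255,max(1,int(th*6*22/hmm)) ,cv2.LINE_AA)
    # normalise height
    ys,xs=np.nonzero(big>60)
    big=big[ys.min():ys.max()+1,:];h=big.shape[0];s=hmm/PX/h
    cx=(xs.min()+xs.max())/2
    M=np.float32([[s*asp,0,60-cx*s*asp],[0,s,0]])
    return cv2.warpAffine(big,M,(120,int(round(hmm/PX))),flags=cv2.INTER_AREA).astype(float)/255
def strip(font,hmm,asp,th,r):
    n=int(round(2*np.pi*r/PX));S=np.zeros((n+400,120))
    for d in range(10):
        g=glyph(d,font,hmm,asp,th)
        c=200+ (d+1)*0.62832*r/PX   # row index increases with +x
        a=int(round(c-g.shape[0]/2));
        if a+g.shape[0]<=S.shape[0]: S[a:a+g.shape[0]]=np.maximum(S[a:a+g.shape[0]],g[::-1])
    return S
xs=np.arange(-9.5,9.51,0.5);ys=np.arange(-9,9.01,0.5)
def render(S,r,theta,dx=0,dy=0):
    # rows top->bottom = +x -> -x ; cols left->right=+y -> -y
    x=-(xs)+dx ; ph=np.arcsin(np.clip(x/r,-1,1))
    row=200+((theta+ph)/0.62832+1)*0.62832*r/PX
    col=60+(ys+dy)/PX
    R,C=np.meshgrid(row,col,indexing='ij')
    return cv2.remap(S.astype(np.float32),C.astype(np.float32),R.astype(np.float32),cv2.INTER_LINEAR)
def obs(tag,c=(.4307,.358),yaw=3.65,z=.0915):
    a=np.radians(yaw);X=np.array([np.cos(a),np.sin(a)]);Y=np.array([-np.sin(a),np.cos(a)]);C=np.array(c)-.022*Y
    XX,YY=np.meshgrid(-xs,ys,indexing='ij')
    W=np.c_[C[0]+XX.ravel()/1e3*X[0]-YY.ravel()/1e3*Y[0],C[1]+XX.ravel()/1e3*X[1]-YY.ravel()/1e3*Y[1],np.full(XX.size,z)]
    p=proj("top",W).astype(np.float32).reshape(XX.shape+(2,))
    im=cv2.imread(f"pics/{tag}.png",0).astype(np.float32)
    return cv2.remap(im,p[...,0],p[...,1],cv2.INTER_LINEAR)
def ncc(a,b):
    a=a-a.mean();b=b-b.mean();return (a*b).sum()/np.sqrt((a*a).sum()*(b*b).sum()+1e-9)
E
python3 - <<'E'
from dm import *
import itertools
fonts={"simp":0,"dup":2,"comp":3,"tri":4}
O={t:obs(t) for t in("t10","t9","t20","t21","t7","top0")}
res=[]
for fn,r,h,asp,th in itertools.product(fonts,(36.5,48),(12,14,16,18),(0.7,0.85,1.0,1.2),(1.5,2.5)):
    S=gaussian_filter(strip(fonts[fn],h,asp,th,r),(0.9/PX,0.9/PX))
    best=max((ncc(O["t10"],render(S,r,th0,0,dy))+ncc(O["t9"],render(S,r,th0-.12,0,dy)),th0,dy) for th0 in np.arange(-.06,.07,.02) for dy in(-1,0,1))
    sc=[]
    for t in("t20","t21","t7","top0"):
        sc.append(max((ncc(O[t],render(S,r,q,0,best[2])),q/.62832) for q in np.arange(-.12,5.8,.03)))
    res.append((best[0]+sum(s[0] for s in sc),best,fn,r,h,asp,th,[(round(a,2),round(b,2)) for a,b in sc]))
res.sort(key=lambda x:-x[0])
for r in res[:12]:print(round(r[0],2),[round(float(v),2) for v in r[1]],r[2:])
E
```

```text
3.7 [0.95, 0.02, 1.0] ('tri', 48, 18, 1.0, 2.5, [(np.float32(0.66), np.float64(3.58)), (np.float32(0.66), np.float64(7.31)), (np.float32(0.72), np.float64(1.81)), (np.float32(0.72), np.float64(8.64))])
3.68 [0.97, 0.0, 0.0] ('tri', 48, 18, 1.2, 2.5, [(np.float32(0.74), np.float64(3.58)), (np.float32(0.62), np.float64(5.25)), (np.float32(0.64), np.float64(1.81)), (np.float32(0.72), np.float64(8.64))])
3.65 [0.99, 0.02, 0.0] ('comp', 48, 18, 1.0, 2.5, [(np.float32(0.69), np.float64(3.58)), (np.float32(0.63), np.float64(7.31)), (np.float32(0.66), np.float64(1.81)), (np.float32(0.67), np.float64(8.64))])
3.63 [0.98, 0.02, 0.0] ('dup', 48, 18, 1.0, 2.5, [(np.float32(0.68), np.float64(3.63)), (np.float32(0.64), np.float64(5.25)), (np.float32(0.66), np.float64(7.83)), (np.float32(0.67), np.float64(5.68))])
3.61 [0.94, 0.0, 0.0] ('dup', 48, 18, 1.2, 2.5, [(np.float32(0.72), np.float64(3.58)), (np.float32(0.67), np.float64(5.25)), (np.float32(0.62), np.float64(5.83)), (np.float32(0.66), np.float64(5.68))])
3.61 [0.94, 0.0, 0.0] ('dup', 36.5, 16, 1.2, 2.5, [(np.float32(0.69), np.float64(3.58))
[... 632 characters left out ...]
.float64(7.31)), (np.float32(0.72), np.float64(1.81)), (np.float32(0.67), np.float64(8.64))])
3.58 [0.99, 0.0, 0.0] ('tri', 48, 18, 1.0, 1.5, [(np.float32(0.67), np.float64(3.58)), (np.float32(0.63), np.float64(7.31)), (np.float32(0.63), np.float64(1.81)), (np.float32(0.65), np.float64(8.64))])
3.58 [1.09, 0.0, 0.0] ('dup', 36.5, 18, 1.0, 2.5, [(np.float32(0.61), np.float64(3.63)), (np.float32(0.69), np.float64(5.3)), (np.float32(0.65), np.float64(5.83)), (np.float32(0.53), np.float64(7.54))])
3.56 [0.84, 0.02, 0.0] ('dup', 48, 16, 1.2, 2.5, [(np.float32(0.67), np.float64(3.63)), (np.float32(0.67), np.float64(5.25)), (np.float32(0.69), np.float64(5.87)), (np.float32(0.7), np.float64(5.68))])
```

```bash
python3 -m creep '0.3 -1 -5 0 0; 0.3 -2.07 -10 0 0; 0.3 -2.07 -10.93 1 0; 0.3 -2.07 -10.93 2.7 0; 0.3 -2.07 -10.93 2.7 0; 0 -2.07 -10.93 2.7 0; 0 -2.07 -10.93 2.7 0; 0 -2.07 -10.93 2.7 0' 15 |tail -4
python3 -m creep '0 0.5 0 -0.07 0; 0 1.1 0 -0.12 0; 0 1.6 0 -0.12 0; 0 2.2 0 -0.08 0; 0 2.6 0 -0.03 0; 0 2.6 0 -0.03 0; 0 2.6 0 -0.03 0; 0.3 2.6 0 -0.03 0' 15 |tail -4
python3 -m creep '0.3 0 0 0 0; 0.3 -2.6 0 0.05 0; 0.3 -2.6 0 0.05 0; 0 -2.6 0 0.05 0; 0 -2.6 0 0.05 0; 0 -2.6 0 0.05 0; 0 -2.6 0 0.05 0; 0 -2.6 0 0.05 0' 15 |tail -4
python3 -m creep '0 0.5 0 -0.07 0; 0 1.1 0 -0.12 0; 0 1.6 0 -0.12 0; 0 2.2 0 -0.08 0; 0 2.6 0 -0.03 0; 0 2.6 0 -0.03 0; 0 2.6 0 -0.03 0; 0.3 2.6 0 -0.03 0' 15 |tail -4
python3 -m creep '0.3 0 0 0 0; 0.3 0 0 -1.5 0; 0.3 0 4 -2.5 0; 0.3 0 8.5 -2.5 0; 0.3 0 11 -2.5 0; 0.3 0 11 -2.5 0; 0.3 0 11 -2.5 0; 0.3 0 11 -2.5 0' 15 |tail -4
python3 - <<'E'
from dm import *
tl();snap('top','t22');plan([.4329,.3793,.0967],93.65);wz(['t10','t21','t22'],'pics/w1.png')
for f,r,h,asp in((4,48,18,1.0),(4,48,18,1.2),(3,48,18,1.0),(2,48,18,1.2)):
    S=gaussian_filter(strip(f,h,asp,2.5,r),(0.9/PX,0.9/PX))
    for t in("t21","t22"):
        v=[(round(float(ncc(obs(t),render(S,r,q))),2),round(q/.62832,2)) for q in np.arange(-.12,5.8,.03)]
        print(f,asp,t,sorted(v)[::-1][:5], "near exp",max(x for x in v if abs(x[1]-(4.06 if t=="t21" else 5.86))<.4))
E
```

```text
tool_pos: [0.4425, 0.3801, 0.0968]
tcp_rot: [-0.101, 3.106, -0.043]
wrist_force: [-0.2, -1.9, 0.2]
finger_gap: 0.191
tool_pos: [0.4155, 0.3789, 0.097]
tcp_rot: [-0.101, 3.106, -0.041]
wrist_force: [-0.0, 0.3, -0.1]
finger_gap: 0.243
tool_pos: [0.4402, 0.3799, 0.0969]
tcp_rot: [-0.102, 3.108, -0.043]
wrist_force: [-1.1, -2.0, -1.6]
finger_gap: 0.191
tool_pos: [0.4131, 0.3785, 0.0963]
tcp_rot: [-0.101, 3.11, -0.042]
wrist_force: [-0.7, 0.7, 0.2]
finger_gap: 0.243
tool_pos: [0.4047, 0.4877, 0.1184]
tcp_rot: [-0.1, 3.111, -0.044]
wrist_force: [0.1, 0.7, -0.1]
finger_gap: 0.298
tilt zx,zy [ 0.0296 -0.0271]
shift [ -2.03 -10.92   2.55] turn -0.0 q6 -0.83
4 1.0 t21 [(0.66, np.float64(7.31)), (0.62, np.float64(3.29)), (0.62, np.float64(3.25)), (0.61, np.float64(5.25)), (0.6, np.float64(7.35))] near exp (0.41, np.float64(4.06))
4 1.0 t22 [(0.51, np.float64(4.97)), (0.47, np.float64(5.01)), (0.46, np.float64(5.97)), (0.45, np.float64(4.92)), (0.44, np.float64(5.92))] near exp (0.46, np.float64(5.97))
4 1.2 t21 [(0.62, np.float64(5.25)), (0.61, np.float64(7.31)), (0.61, np.float64(3.25)), (0.6,
[... 247 characters left out ...]
.97))
3 1.0 t21 [(0.63, np.float64(7.31)), (0.59, np.float64(5.25)), (0.58, np.float64(7.35)), (0.58, np.float64(3.29)), (0.57, np.float64(7.26))] near exp (0.4, np.float64(4.06))
3 1.0 t22 [(0.5, np.float64(4.97)), (0.47, np.float64(5.97)), (0.46, np.float64(5.01)), (0.44, np.float64(5.92)), (0.43, np.float64(5.25))] near exp (0.47, np.float64(5.97))
2 1.2 t21 [(0.67, np.float64(5.25)), (0.64, np.float64(5.2)), (0.61, np.float64(7.35)), (0.58, np.float64(2.34)), (0.57, np.float64(5.3))] near exp (0.42, np.float64(4.06))
2 1.2 t22 [(0.54, np.float64(5.97)), (0.51, np.float64(5.92)), (0.46, np.float64(6.02)), (0.43, np.float64(5.25)), (0.41, np.float64(5.2))] near exp (0.54, np.float64(5.97))
```

View pics/w1.png

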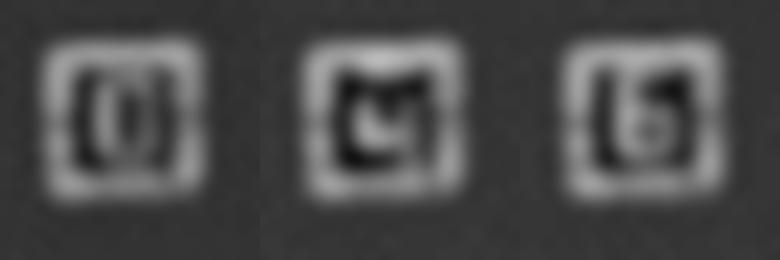

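```bash
python3 - <<'E'
from dm import *
for t in("t10","t22"):
    o=obs(t);print(t,np.round(o[::2,10:27].mean(1)).astype(int).tolist())
import itertools
for t,c in(("t10",0),("t9",-.12),("t22",3.77)):
    L=[]
    for f,h,asp,th,sg in itertools.product((0,2,4),(15,16,17,18,19,20),(.9,1.05,1.2),(2,3,4),(.8,1.1)):
        S=gaussian_filter(strip(f,h,asp,th,48),(sg/PX,sg/PX))
        m=max((float(ncc(obs(t),render(S,48,q))),round(q-c,3)) for q in c+np.arange(-.2,.2,.015));L.append((round(m[0],3),m[1],f,h,asp,th))
    L.sort(reverse=True);print(t,L[:8])
E
```

```text
t10 [99, 96, 93, 91, 88, 84, 81, 80, 79, 78, 79, 79, 81, 82, 83, 84, 85, 85, 84, 85]
t22 [102, 94, 88, 81, 81, 83, 86, 92, 98, 100, 99, 98, 97, 96, 96, 97, 98, 94, 90, 88]Traceback (most recent call last):
  File "<stdin>", line 9, in <module>
  File "<stdin>", line 9, in <genexpr>
  File "dm.py", line 34, in obs
    p=proj("top",W).astype(np.float32).reshape(XX.shape+(2,))
      ~~~~^^^^^^^^^
  File "h.py", line 17, in proj
    K,D,R,t=cal(n);return cv2.projectPoints(np.atleast_2d(np.array(X,float)),cv2.Rodrigues(R)[0],t,K,D)[0][:,0]
            ~~~^^^
  File "h.py", line 5, in cal
    c=viewer.get_calibration(n);f=240/np.tan(np.radians(c["fovy"])/2)
ValueError: time passes only in moves, steps and waits
```

```bash
sed -i 's/^def cal(n):/from functools import lru_cache as _lc\n@_lc(None)\ndef cal(n):/' h.py; python3 - <<'E'
from dm import *
import itertools
for t,c in(("t10",0),("t9",-.12),("t22",3.77)):
    L=[];o=obs(t)
    for f,h,asp,th,sg in itertools.product((0,2,4),(15,16,17,18,19,20),(.9,1.05,1.2),(2,3,4),(.8,1.1)):
        S=gaussian_filter(strip(f,h,asp,th,48),(sg/PX,sg/PX))
        m=max((float(ncc(o,render(S,48,q,0,dy))),round(q-c,3)) for q in c+np.arange(-.2,.2,.015) for dy in(-1,0,1));L.append((round(m[0],3),round(float(m[1]),3),f,h,asp,th))
    L.sort(reverse=True);print(t,L[:6])
E
```

```text
t10 [(0.653, -0.02, 2, 20, 0.9, 3), (0.651, -0.02, 0, 20, 0.9, 4), (0.645, -0.02, 2, 20, 0.9, 2), (0.644, -0.02, 2, 20, 1.05, 4), (0.641, -0.02, 2, 20, 1.05, 4), (0.64, -0.02, 2, 20, 0.9, 3)]
t9 [(0.652, 0.055, 2, 20, 0.9, 4), (0.647, 0.055, 2, 20, 1.05, 4), (0.645, 0.055, 0, 20, 0.9, 4), (0.644, 0.055, 2, 20, 0.9, 3), (0.639, 0.055, 2, 20, 0.9, 4), (0.638, 0.055, 2, 20, 1.05, 4)]
t22 [(0.744, -0.02, 2, 20, 0.9, 3), (0.735, -0.02, 2, 20, 0.9, 4), (0.732, -0.02, 2, 19, 0.9, 2), (0.731, -0.02, 2, 20, 0.9, 2), (0.726, -0.02, 2, 19, 0.9, 3), (0.721, -0.02, 2, 19, 0.9, 4)]
```

```bash
python3 - <<'E'
from dm import *
import itertools
O={t:obs(t) for t in("t10","t9","t22","t21","t20","t7")}
L=[]
for f,r,h,asp,th,sg in itertools.product((0,2),(37,42,48),(18,20,22,24),(.75,.9,1.05),(2,3,4),(.9,)):
    S=gaussian_filter(strip(f,h,asp,th,r),(sg/PX,sg/PX))
    for dx in(-1,0,1):
        F=lambda t,q,:float(ncc(O[t],render(S,r,q,dx,0)))
        a=max((F("t10",q)+F("t9",q-.113),q) for q in np.arange(-.1,.11,.02))
        b=max((F("t22",q),q-3.77) for q in np.arange(3.5,4.0,.02))
        c=max((F("t21",q),q/.62832) for q in np.arange(2.2,2.9,.02));d=max((F("t20",q),q/.62832) for q in np.arange(1.9,2.6,.02))
        L.append((a[0]+b[0]+c[0]+d[0],a,b,c,d,f,r,h,asp,th,dx))
L.sort(key=lambda x:-x[0])
for l in L[:10]:print([tuple(round(float(v),3) for v in x) if isinstance(x,tuple) else round(float(x),2) for x in l])
E
```

```text
[3.16, (1.283, 0.04), (0.632, -0.01), (0.496, 3.501), (0.745, 3.629), 2.0, 48.0, 24.0, 0.75, 4.0, -1.0]
[3.12, (1.257, -0.02), (0.625, -0.05), (0.451, 3.947), (0.785, 3.565), 2.0, 48.0, 22.0, 0.9, 4.0, 1.0]
[3.12, (1.256, 0.0), (0.626, -0.03), (0.451, 3.979), (0.785, 3.597), 2.0, 48.0, 22.0, 0.9, 4.0, 0.0]
[3.12, (1.255, 0.02), (0.626, -0.01), (0.45, 4.011), (0.784, 3.629), 2.0, 48.0, 22.0, 0.9, 4.0, -1.0]
[3.11, (1.285, -0.02), (0.631, -0.05), (0.452, 3.947), (0.746, 3.565), 2.0, 48.0, 24.0, 0.75, 4.0, 1.0]
[3.11, (1.284, 0.0), (0.632, -0.03), (0.452, 3.979), (0.746, 3.597), 2.0, 48.0, 24.0, 0.75, 4.0, 0.0]
[3.11, (1.216, 0.02), (0.606, -0.01), (0.496, 3.501), (0.794, 3.629), 2.0, 48.0, 24.0, 0.9, 4.0, -1.0]
[3.1, (1.25, 0.02), (0.62, -0.01), (0.506, 3.501), (0.722, 3.629), 2.0, 48.0, 24.0, 0.75, 3.0, -1.0]
[3.09, (1.29, 0.02), (0.626, -0.01), (0.464, 3.501), (0.712, 3.629), 2.0, 42.0, 22.0, 0.9, 4.0, -1.0]
[3.08, (1.292, 0.0), (0.625, -0.03), (0.45, 3.979), (0.713, 3.597), 2.0, 42.0, 22.0, 0.9, 4.0, 0.0]
```

```bash
python3 -m creep '0.3 -1 -5 0 0; 0.3 -1.9 -10 0 0; 0.3 -1.9 -10.92 1 0; 0.3 -1.9 -10.92 2.5 0; 0.3 -1.9 -10.92 2.5 0; 0 -1.9 -10.92 2.5 0; 0 -1.9 -10.92 2.5 0; 0 -1.9 -10.92 2.5 0' 15 |tail -4
python3 -m creep '0 0.1 0 0 0; 0 0.2 0 0 0; 0 0.2 0 0 0; 0 0.2 0 0 0; 0 0.2 0 0 0; 0 0.2 0 0 0; 0.3 0.2 0 0 0; 0.3 0.2 0 0 0' 15 |tail -4
python3 -m creep '0.3 0 0 0 0; 0.3 0 0 -1.5 0; 0.3 0 4 -2.5 0; 0.3 0 8.5 -3.5 0; 0.3 0 11 -6 0; 0.3 0 12 -9 0; 0.3 0 12 -9 0; 0.3 0 12 -9 0' 15 |tail -4
python3 - <<'E'
from dm import *
snap('top','t23');snap('scene','s23');wz(['t10','t22','t23'],'pics/w1.png');print(readout.get_obs()["time_s"])
O={t:obs(t) for t in("t10","t9","t22","t23")}
for h,asp in((22,.9),(24,.75)):
    S=gaussian_filter(strip(2,h,asp,4,48),(.9/PX,)*2)
    for t,c in(("t10",0),("t9",0),("t22",3.77),("t23",3.77)):
        print(t,max((round(float(ncc(O[t],render(S,48,q))),3),round(q-c,3)) for q in c+np.arange(-.2,.2,.01)))
E
```

```text
tool_pos: [0.4317, 0.3793, 0.0975]
tcp_rot: [-0.101, 3.11, -0.044]
wrist_force: [0.6, -2.0, 0.0]
finger_gap: 0.192
tool_pos: [0.4288, 0.3798, 0.0975]
tcp_rot: [-0.1, 3.112, -0.042]
wrist_force: [-0.2, -0.1, 0.7]
finger_gap: 0.291
tool_pos: [0.4181, 0.502, 0.1841]
tcp_rot: [-0.101, 3.112, -0.042]
wrist_force: [-0.0, 0.3, -0.5]
finger_gap: 0.302
69.6
t10 (0.664, np.float64(-0.01))
t9 (0.661, np.float64(-0.08))
t22 (0.626, np.float64(-0.03))
t23 (0.67, np.float64(-0.01))
t10 (0.653, np.float64(0.0))
t9 (0.651, np.float64(-0.09))
t22 (0.632, np.float64(-0.03))
t23 (0.673, np.float64(0.01))
```

View pics/w1.png

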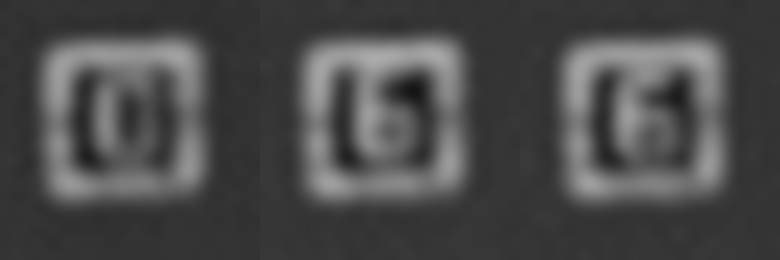

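View pics/s23.png

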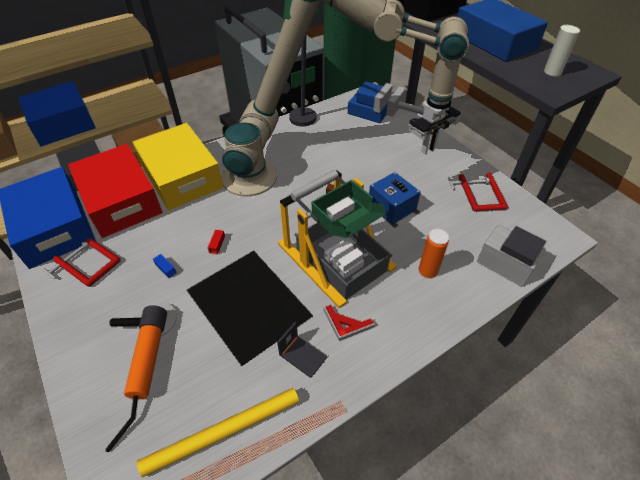

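```bash
python3 - <<'E'
from h import *
crop("t23","a1",235,180,350,315,4);crop("s23","a2",320,175,400,290,5)
a=cv2.imread("pics/a1.png");b=cv2.imread("pics/a2.png");h=max(a.shape[0],b.shape[0]);o=np.zeros((h,a.shape[1]+b.shape[1],3),np.uint8);o[:a.shape[0],:a.shape[1]]=a;o[:b.shape[0],a.shape[1]:]=b[:h];o=cv2.resize(o,None,fx=.9,fy=.9) ;cv2.imwrite("pics/a3.png",o[:600,:800])
c0=cv2.imread("pics/top0.png").astype(int);c1=cv2.imread("pics/t23.png").astype(int);print([int(abs(c0[y0:y1,x0:x1]-c1[y0:y1,x0:x1]).mean()) for x0,y0,x1,y1 in((190,140,235,185),(315,145,360,195),(375,140,425,187))])
E
```

```text
[3, 3, 2]
```

View pics/a3.png

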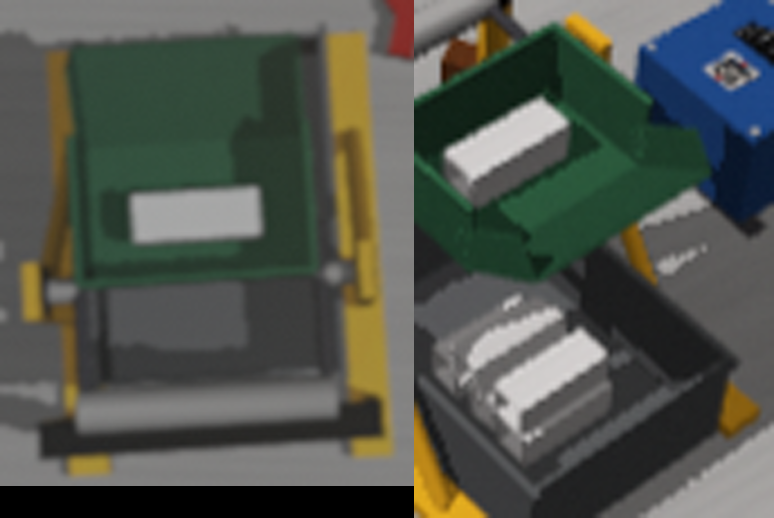

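```bash
python3 -c "
from plant import job_done
print(job_done())"
```

```text
the job is handed in; nothing more can be done
None
```

I handed the job in at 69.6 s of the 210 s allowed. All six blanks are booked in and the counter is set to 6.

- **Counter to 0:** I rolled the wheel back to its lower stop, then forward about 5.4 mm. The window picture showed a centred 0 before any blank was moved.
- **Blanks:** The first load dumped with three blanks, as expected. The second load tripped with only two, and I missed it at first. The sixth blank, still in the gripper, was lowered onto the tipped bucket and pressed on it with about 33 N. I lifted off, laid that blank back on the mat and reset the bucket by its bar. I then put the blank in the upright bucket. The hand never pushed the bucket over.
- **Counter to 6:** Digit matching on the last picture puts the 6 within about 0.01 rad of centred. Adding up the wheel strokes puts it about 0.02 rad short, so the two disagree slightly.
- **Last checks:** The mat is empty, one blank lies in the upright bucket, and the hand is clear of everything. The tote pile fits five blanks, but they overlap, so I could not count each one in the picture. The spray can, magnet square and angle bracket look unchanged from the first picture.
- **Tool tilt:** The tool drifted up to about 5° off vertical during the run. I brought it partly back, and grasps and placings still held.

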